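Clear the packing slab and lay the vial cases

TASK

Take the scraper block and sweep every porcelain chip off the packing slab into its catch gutter, never touching the chips with the fingers, then stand the scraper back on the bench clear of the slab and its gutter. Then lay every vial case, upright and flat, one to a white outline on the slab, turned to match it (any outlines will do if there are fewer cases than outlines). The vials are fragile, so grip and press them gently, never with more than 50 N on a finger, and leave the bottles and the beaker where they are.

Things in the scene. Friction and masses are not known exactly. Their poses are not given: they have to be found in the camera images.
- slab: Fixed grey slab, 200 (its x) by 240 (y) by 30 mm high; origin: centre of its underside. White lines draw five 94 x 62 mm outlines on top: three side by side, long sides along x; beyond them (+x) two end to end, long sides along y. An open aluminium catch gutter lies along its +x edge: x 100 to 180, y -140 to 140 mm in its frame, floor 4 mm, rim 18 mm above the bench.
- spot0 (a point): Centre of outline 0, on the slab's top surface (30 mm above the bench), axes as the slab's; the case's long side goes along the slab's x axis here. Neighbouring outlines are 64 mm apart (0-1-2) or 96 mm apart (3-4).
- spot1 (a point): Centre of outline 1, on the slab's top surface (30 mm above the bench), axes as the slab's; the case's long side goes along the slab's x axis here. Neighbouring outlines are 64 mm apart (0-1-2) or 96 mm apart (3-4).
- spot2 (a point): Centre of outline 2, on the slab's top surface (30 mm above the bench), axes as the slab's; the case's long side goes along the slab's x axis here. Neighbouring outlines are 64 mm apart (0-1-2) or 96 mm apart (3-4).
- spot3 (a point): Centre of outline 3, on the slab's top surface (30 mm above the bench), axes as the slab's; the case's long side goes along the slab's y axis here. Neighbouring outlines are 64 mm apart (0-1-2) or 96 mm apart (3-4).
- spot4 (a point): Centre of outline 4, on the slab's top surface (30 mm above the bench), axes as the slab's; the case's long side goes along the slab's y axis here. Neighbouring outlines are 64 mm apart (0-1-2) or 96 mm apart (3-4).
- case0: Vial case: a white box with a grey lid, 90 (its x) by 58 (its y) by 45 mm high, with a black grip ridge standing on the middle of the lid, 50 (x) by 16 (y) mm, from 45 to 73 mm above the underside. Origin at the centre of its underside. About 0.25 kg. All cases are alike. It may be absent.
- case1: Vial case: a white box with a grey lid, 90 (its x) by 58 (its y) by 45 mm high, with a black grip ridge standing on the middle of the lid, 50 (x) by 16 (y) mm, from 45 to 73 mm above the underside. Origin at the centre of its underside. About 0.25 kg. All cases are alike. It may be absent.
- case2: Vial case: a white box with a grey lid, 90 (its x) by 58 (its y) by 45 mm high, with a black grip ridge standing on the middle of the lid, 50 (x) by 16 (y) mm, from 45 to 73 mm above the underside. Origin at the centre of its underside. About 0.25 kg. All cases are alike. It may be absent.
- case3: Vial case: a white box with a grey lid, 90 (its x) by 58 (its y) by 45 mm high, with a black grip ridge standing on the middle of the lid, 50 (x) by 16 (y) mm, from 45 to 73 mm above the underside. Origin at the centre of its underside. About 0.25 kg. All cases are alike. It may be absent.
- case4: Vial case: a white box with a grey lid, 90 (its x) by 58 (its y) by 45 mm high, with a black grip ridge standing on the middle of the lid, 50 (x) by 16 (y) mm, from 45 to 73 mm above the underside. Origin at the centre of its underside. About 0.25 kg. All cases are alike. It may be absent.
- scraper: Scraper block: a steel bar 120 (its x) by 26 (its y) by 25 mm high whose long lower edge does the scraping, with a wooden grip standing on its middle, 50 (x) by 20 (y) mm, from 25 to 67 mm above the underside. Origin at the centre of its underside. 0.25 kg. It stands on the bench at first.
- chip0: Broken porcelain chip, about 22 x 19 x 9 mm, lying on the slab at first. Origin at the middle of its underside. It may be absent.
- chip1: Broken porcelain chip, about 22 x 19 x 9 mm, lying on the slab at first. Origin at the middle of its underside. It may be absent.
- chip2: Broken porcelain chip, about 22 x 19 x 9 mm, lying on the slab at first. Origin at the middle of its underside. It may be absent.
- chip3: Broken porcelain chip, about 22 x 19 x 9 mm, lying on the slab at first. Origin at the middle of its underside. It may be absent.
- chip4: Broken porcelain chip, about 22 x 19 x 9 mm, lying on the slab at first. Origin at the middle of its underside. It may be absent.
- amber_bottle: Amber glass bottle, 66 mm across, 150 mm high; a bystander. Origin at the centre of its underside.
- beaker: Glass beaker, 70 mm across, 85 mm high; a bystander. Origin at the centre of its underside.
- wash_bottle: White wash bottle with a red cap, 60 mm across, 185 mm high with its spout; a bystander. Origin at the centre of its underside.
Mind the look-alikes: they are no part of the job. Leave any blue look-alike of the case1 alone. Of the things like the scraper, leave any that is turquoise; of the rest the larger one is meant.

How it is judged (in metres and radians):
On the way, in this order (a step that is already met when the one before it is completed fails the run):
1. every chip lies in the catch gutter (x of chip0 in the frame of slab between 0.092 and 0.182 m and y of chip0 in the frame of slab between -0.142 and 0.142 m and height (world z) of each of chip0, chip1, chip2, chip3, chip4 below 0.027 m and x of chip1 in the frame of slab between 0.092 and 0.182 m and y of chip1 in the frame of slab between -0.142 and 0.142 m and x of chip2 in the frame of slab between 0.092 and 0.182 m and y of chip2 in the frame of slab between -0.142 and 0.142 m and x of chip3 in the frame of slab between 0.092 and 0.182 m and y of chip3 in the frame of slab between -0.142 and 0.142 m and x of chip4 in the frame of slab between 0.092 and 0.182 m and y of chip4 in the frame of slab between -0.142 and 0.142 m), for 0.3 s.
2. the scraper stands on the bench clear of the slab and gutter (height (world z) of scraper below 0.008 m and angle between scraper's own z axis and vertical below 0.1 rad and (x of scraper in the frame of slab below -0.1 m or x of scraper in the frame of slab above 0.18 m or y of scraper in the frame of slab below -0.14 m or y of scraper in the frame of slab above 0.14 m)), for 0.2 s.
3. every case lies in an outline on the slab, turned to match it ((((horizontal distance between case0 and spot0 below 0.01 m or horizontal distance between case0 and spot1 below 0.01 m or horizontal distance between case0 and spot2 below 0.01 m) and angle between the x axis of case0 and the x axis of slab, either way round below 0.12 rad) or ((horizontal distance between case0 and spot3 below 0.01 m or horizontal distance between case0 and spot4 below 0.01 m) and angle between the x axis of case0 and the y axis of slab, either way round below 0.12 rad)) and z of case0 in the frame of slab between 0.024 and 0.036 m and angle between each of case0, case1, case2, case3, case4's own z axis and vertical below 0.1 rad and (((horizontal distance between case1 and spot0 below 0.01 m or horizontal distance between case1 and spot1 below 0.01 m or horizontal distance between case1 and spot2 below 0.01 m) and angle between the x axis of case1 and the x axis of slab, either way round below 0.12 rad) or ((horizontal distance between case1 and spot3 below 0.01 m or horizontal distance between case1 and spot4 below 0.01 m) and angle between the x axis of case1 and the y axis of slab, either way round below 0.12 rad)) and z of case1 in the frame of slab between 0.024 and 0.036 m and (((horizontal distance between case2 and spot0 below 0.01 m or horizontal distance between case2 and spot1 below 0.01 m or horizontal distance between case2 and spot2 below 0.01 m) and angle between the x axis of case2 and the x axis of slab, either way round below 0.12 rad) or ((horizontal distance between case2 and spot3 below 0.01 m or horizontal distance between case2 and spot4 below 0.01 m) and angle between the x axis of case2 and the y axis of slab, either way round below 0.12 rad)) and z of case2 in the frame of slab between 0.024 and 0.036 m and (((horizontal distance between case3 and spot0 below 0.01 m or horizontal distance between case3 and spot1 below 0.01 m or horizontal distance between case3 and spot2 below 0.01 m) and angle between the x axis of case3 and the x axis of slab, either way round below 0.12 rad) or ((horizontal distance between case3 and spot3 below 0.01 m or horizontal distance between case3 and spot4 below 0.01 m) and angle between the x axis of case3 and the y axis of slab, either way round below 0.12 rad)) and z of case3 in the frame of slab between 0.024 and 0.036 m and (((horizontal distance between case4 and spot0 below 0.01 m or horizontal distance between case4 and spot1 below 0.01 m or horizontal distance between case4 and spot2 below 0.01 m) and angle between the x axis of case4 and the x axis of slab, either way round below 0.12 rad) or ((horizontal distance between case4 and spot3 below 0.01 m or horizontal distance between case4 and spot4 below 0.01 m) and angle between the x axis of case4 and the y axis of slab, either way round below 0.12 rad)) and z of case4 in the frame of slab between 0.024 and 0.036 m), for 0.3 s.
At the end, for the whole second after the job is handed in: Every chip is in the gutter; every case is flat on the slab (height within 6 mm, tilt < 0.1 rad), centre within 10 mm of an outline's centre, long side within 0.12 rad of its; the scraper stands on the bench clear of slab and gutter; all at rest (all of step 1 and all of step 2 and all of step 3 and linear speed of each of case0, case1, case2, case3, case4, scraper below 0.02 m/s); the robot touches nothing.
It fails at once if the robot squeezes or presses a case with more than about 50 N a finger (110 N in all) (contact force between any of the fingers, the arm and case0 above 110 N or contact force between any of the fingers, the arm and case1 above 110 N or contact force between any of the fingers, the arm and case2 above 110 N or contact force between any of the fingers, the arm and case3 above 110 N or contact force between any of the fingers, the arm and case4 above 110 N).
It fails at once if the robot's fingers touch a chip (contact force between the fingers and chip0 above 0.3 N or contact force between the fingers and chip1 above 0.3 N or contact force between the fingers and chip2 above 0.3 N or contact force between the fingers and chip3 above 0.3 N or contact force between the fingers and chip4 above 0.3 N).
It fails at once if a bottle or the beaker is moved more than 30 mm or tipped ((distance of amber_bottle from where it was at the start of the episode above 0.03 m or angle between amber_bottle's own z axis and vertical above 0.3 rad) or (distance of beaker from where it was at the start of the episode above 0.03 m or angle between beaker's own z axis and vertical above 0.3 rad) or (distance of wash_bottle from where it was at the start of the episode above 0.03 m or angle between wash_bottle's own z axis and vertical above 0.3 rad)).
Of case0, case1, case2, case3, case4 only 4 to 5 are there at a start; the rules pass over those that are not, and their reading is None.
Of chip0, chip1, chip2, chip3, chip4 only 3 to 5 are there at a start; the rules pass over those that are not, and their reading is None.
At some moment in a run one of case0, case1, case2, case3, case4 may be knocked a few centimetres aside while the robot is not near it.
It also fails if it takes over 200 s, if anything falls off the work surface, if the arm or the gripper's body presses on something with over 40 N, if the wrist force passes 120 N, or if a joint passes its speed limit or range.

ROBOT

A 6-joint arm with a two-finger parallel gripper is mounted at the origin on the work surface. World frame = base frame: x ahead of the robot, y to its left, z up, the work surface at z = 0. Lengths are in mm, angles in rad, forces in N, time in s.
With the tool pointing down it reaches from about 375 to 975 mm from the base axis. Payload 3.8 kg.
Tool frame: the origin (TCP) lies between the finger pads; the fingertips stand 14 mm ahead of it and the grasp point (between the pads) lies 5 mm behind it; z points along the fingers, y is the line along which they close (so a half turn about z gives the same grasp; the last joint's range is limited). The gripper opens to 88 mm and grips with 3 to 60 N. Pads are 18 mm wide; open, the fingers measure 123 mm over their backs; the gripper's body (75 mm by 187 mm) begins 45 mm behind the grasp point.
Start: joints at [-1.145, 0.264, 1.604, -0, 1.274, -0.037], TCP at [301.351, -603.991, 252.706] pointing down, gripper open.
Joint ranges: [-2.63, 2.63], [-0.94, 2.18], [0.31, 2.57], [-1.31, 4.45], [0, 2.66], [-2.55, 2.55]. Speed limits (rad/s): [2.57, 2.57, 3.14, 3.14, 3.14, 3.14].

INTERFACE

Orientations are given as a rotation vector (axis times angle).
In Python, from cell import robot gives the robot as it stands.
- The arm moves only by the tool arm_command, never from a script. Its argument "moves" is a list of rows, each an object with "rot": the turn, a rotation vector about the tool's x, y, z in degrees, a list of three; "translation": the shift along the tool's x, y, z in m, a list of three; "gripper": the closure, from 0 (fully open) to 1 (shut). A call has 1 to 10 rows; each row shifts and turns the commanded pose from where the row before left it, along the tool's axes as they then stand; what a row does not reach is not made up. A row lasts 1/8 s, in which the tool goes at most 62.5 mm and 10.7 degrees, less where a joint would pass 70% of its speed; a pose out of reach is approached as far as the arm can. A call with a gripper value outside its range is refused whole. The fingers move at their own pace and stop on an object; "force" is the grip in N (left out, the last holds). Time passes only in rows, so rows that do not move let the fingers close. It gives the time, the measured TCP pose, the force, the opening and the grip force at its end, in the units of the state.
- robot.read_state(): the state, without advancing time (a new reading comes with each control period).
- robot.camera(name): name is "scene" or "top"; returns a dict with "color" (420x560x3 uint8, red, green, blue), "fov_y" (degrees; the focal length in pixels is half the picture's height over the tangent of half this angle, whatever the lens; pixels are square), "cx", "cy" (the principal point, pixels), "distortion" ([k1, k2, p1, p2, k3] as OpenCV has them; the pictures are not rectified), "camera_from_world" (4x4, takes a point from world to camera coordinates). Camera axes: x right, y up, looking along -z (the intrinsics and any distortion apply to the point x, -y, -z); pixel columns grow to the right and rows downward; lengths in mm; the calibration is good to about 2 mm. A picture is of the moment at which its call begins. There is no depth.
- robot.finish_job(): hands the job in; it is judged then, once.
Trained networks look in the newest picture that a camera, given by its name, has taken for a name from the list of things; names that differ only in an ending like _2 or _b are one class to them, and where a whole thing is asked for, a point or a joint stands for the part that bears it (a point fixed in the world has none). Each returns a list of dicts, best first, with "conf" (0 to 1); they miss things now and then, are a little off and sometimes report something else, mostly with a low value. They report only what shows in the picture. A call takes as long as a camera call. They do not tell look-alikes from the thing itself.
- robot.cut_out(camera, target): "pixels" (420x560 bool, what is visible of it) and "at" ([column, row] in pixels, amid what is visible of it).
The state is a dict: "clock": time; "qpos": joint angles; "joint_velocities": joint speeds; "tau": joint torques, N m; "tool_pos": TCP position; "eef_rot": TCP orientation; "contact_force": force on the tool from outside, world axes, zero at the start; "moment": the same for the moment, N m; "opening": opening from 0.0 (shut) to 1.0 (fully open); "finger_force": force on a finger pad.
Only numpy, scipy, OpenCV 4.12 (cv2) and the standard library are available. Lean on these libraries where they do the work, as an engineer would, in place of code of your own. Each camera call takes 0.05 s, during which the arm holds its last target. There are 200 camera calls.

## Working session

There is one attempt and no reset: what is moved stays moved. The work goes in short steps, Python scripts to look and compute and a tool call to move; the robot and the scene stay as the last step left them, time stands still between calls to the robot, and variables do not carry over. Pictures are saved under pics/ and viewed, at most 14 in all, crops included, and the job is handed in when it is done.

Besides the shell and the picture viewer there is one more tool, called after "Request:" as name([rows], argument=value, ...), one row to a line, values as JSON. arm_command: Moves the arm, as the interface text tells. Its arguments: {"type":"object","properties":{"moves":{"type":"array"},"force":{"type":"number"}},"required":["moves"]}

```bash
ls; mkdir -p pics; python3 - <<'E'
from cell import robot
import cv2,numpy as np
for n in("scene","top"):
    c=robot.camera(n); cv2.imwrite(f"pics/{n}0.png",c["color"][:,:,::-1])
    print(n,c["fov_y"],c["cx"],c["cy"],c["distortion"],np.round(c["camera_from_world"],3).tolist())
    for t in("slab","case0","scraper","chip0","amber_bottle","beaker","wash_bottle","spot0"):
        print(t,[(round(d["conf"],2),np.round(d["at"]).tolist(),int(d["pixels"].sum())) for d in robot.cut_out(n,t)])
print(robot.read_state())
E
```

```text
pics
scene 53.53086864143557 283.52759876983384 215.19944348725758 [-0.03132805  0.          0.          0.          0.        ] [[-0.76, 0.65, 0.013, 383.62], [-0.541, -0.642, 0.543, 290.745], [0.361, 0.406, 0.839, -1324.884], [0.0, 0.0, 0.0, 1.0]]
slab [(0.81, [264.0, 216.0], 8886)]
case0 [(0.89, [247.0, 126.0], 807), (0.77, [206.0, 112.0], 705), (0.77, [363.0, 294.0], 1050), (0.74, [132.0, 129.0], 876), (0.68, [388.0, 254.0], 1010), (0.65, [212.0, 151.0], 743), (0.58, [375.0, 203.0], 873), (0.15, [298.0, 358.0], 1098)]
scraper [(0.9, [455.0, 266.0], 895), (0.67, [419.0, 305.0], 580)]
chip0 [(0.62, [273.0, 187.0], 32), (0.5, [290.0, 201.0], 45), (0.48, [272.0, 200.0], 53)]
amber_bottle [(0.97, [300.0, 358.0], 1126)]
beaker [(0.85, [153.0, 166.0], 789), (0.35, [207.0, 113.0], 718)]
wash_bottle [(0.6, [132.0, 133.0], 863), (0.15, [213.0, 151.0], 793)]
spot0 [(0.72, [266.0, 220.0], 8919)]
top 51.36348301041963 282.74908659729766 208.5141098109578 [-0.07084598  0.          0.          0.          0.        ] [[-0.03, -1.0, -0.009, 52.713], [0.99, -0.031, 0.138, -517.35], [-0.138, -0.00
[... 648 characters left out ...]
.0], 9326)]
{'clock': 0.9, 'qpos': array([-1.14490908e+00,  2.63850691e-01,  1.60397708e+00,  2.39367366e-05,
        1.27372842e+00, -3.68909570e-02]), 'joint_velocities': array([-0.0013035 ,  0.00133405,  0.00023922, -0.00040252, -0.00045673,
       -0.00099244]), 'tau': array([-7.96341374e-04, -5.02050447e+01, -3.57263947e+01,  7.27340137e-02,
        1.81564613e-02,  3.97577378e-05]), 'tool_pos': array([ 301.35352265, -603.99282085,  252.75138104]), 'eef_rot': array([3.05783736e+00, 7.20442991e-01, 4.63454146e-05]), 'contact_force': array([-0.34784954,  0.39811996, -0.28620328]), 'moment': array([-0.06889526,  0.00676194,  0.01791444]), 'finger_force': 0.0, 'opening': 1.0011595712658279}
```

View pics/top0.png

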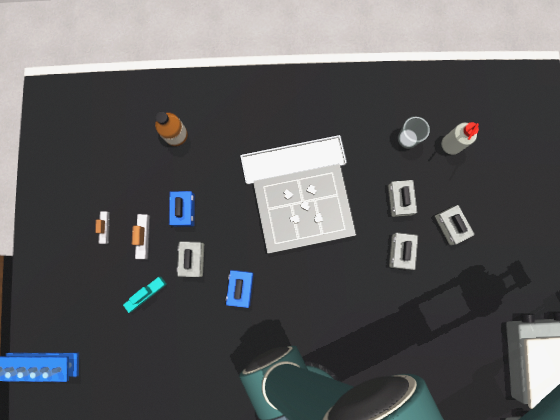

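View pics/scene0.png

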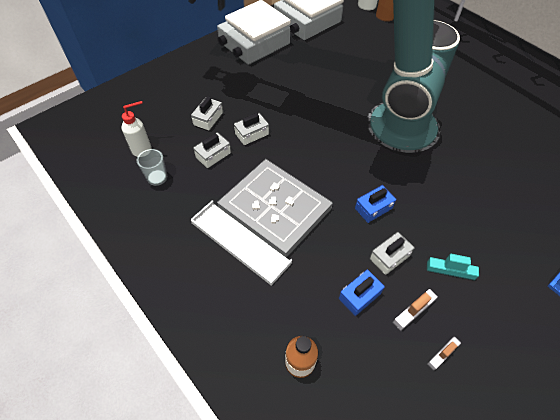

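The top picture shows four white cases at about (190,260), (403,198), (404,251) and (455,225). There are two blue look-alikes at (181,208) and (240,289), which I'll leave alone. Five chips lie on the slab near (288,194), (311,189), (305,206), (295,219) and (319,218).

Scraper candidates:
- (140,236): large, steel and wood
- (103,227): small, steel and wood
- (145,294): turquoise

By the description it is the large one at (140,236). I'll fit poses and check that choice in a crop.

```bash
cat > h.py <<'E'
import numpy as np, cv2
from cell import robot
from scipy.optimize import minimize
from scipy.spatial.transform import Rotation as R
def proj(c,P):
    T=np.array(c["camera_from_world"]); p=(T[:3,:3]@np.atleast_2d(P).T).T+T[:3,3]
    p=p*[1,-1,-1]; f=210/np.tan(np.radians(c["fov_y"])/2)
    K=np.array([[f,0,c["cx"]],[0,f,c["cy"]],[0,0,1.]])
    return cv2.projectPoints(p.reshape(-1,1,3),np.zeros(3),np.zeros(3),K,np.array(c["distortion"]))[0].reshape(-1,2)
def ray(c,uv,z):
    T=np.array(c["camera_from_world"]); f=210/np.tan(np.radians(c["fov_y"])/2)
    K=np.array([[f,0,c["cx"]],[0,f,c["cy"]],[0,0,1.]])
    n=cv2.undistortPoints(np.array(uv,float).reshape(-1,1,2),K,np.array(c["distortion"])).reshape(-1,2)
    d=np.c_[n[:,0],-n[:,1],-np.ones(len(n))]@T[:3,:3]; o=-T[:3,:3].T@T[:3,3]
    return o+d*((z-o[2])/d[:,2])[:,None]
def box(x0,x1,y0,y1,z0,z1): return np.array([[x,y,z] for x in(x0,x1) for y in(y0,y1) for z in(z0,z1)],float)
MODEL={"case":[box(-45,45,-29,29,0,45),box(-25,25,-8,8,45,73)],
 "scraper":[box(-60,60,-13,13,0,25),box(-25,25,-10,10,25,67)],
 "slab":[box(-100,100,-120,120,0,30),box(100,180,-140,140,0,18)]}
def world(p,P,z=0):
    c,s=np.cos(p[2]),np.sin(p[2]); P=np.atleast_2d(P)
    return np.c_[p[0]+c*P[:,0]-s*P[:,1],p[1]+s*P[:,0]+c*P[:,1],P[:,2]+z]
S=4
def render(c,name,p,z=0,ss=8):
    m=np.zeros((420*ss//2,560*ss//2),np.uint8)
    for b in MODEL[name]:
        q=cv2.convexHull(((proj(c,world(p,b,z))+.5)*ss/2*16).astype(np.int32))
        cv2.fillConvexPoly(m,q,1,shift=4)
    return m
def fit(obs,name,p0,z=0):
    """obs: [(cam,mask)]; returns pose x,y,yaw and IoUs"""
    big=[cv2.resize(m.astype(np.uint8),None,fx=4,fy=4,interpolation=cv2.INTER_NEAREST) for _,m in obs]
    def iou(p): 
        r=[render(c,name,p,z) for c,_ in obs]
        return [(a&b).sum()/max(1,(a|b).sum()) for a,b in zip(r,big)]
    f=lambda q:-sum(iou([q[0]*10,q[1]*10,q[2]*.2]))
    best=None
    for y in ([p0[2]] if len(p0)>2 else np.arange(4)*np.pi/4):
        q0=np.array([p0[0]/10,p0[1]/10,y/.2])
        r=minimize(f,q0,method="Nelder-Mead",options=dict(initial_simplex=np.vstack([q0,q0+[1,0,0],q0+[0,1,0],q0+[0,0,1]]),xatol=.01,fatol=1e-4,maxiter=120))
        if best is None or r.fun<best.fun: best=r
    p=best.x*[10,10,.2]
    return p,np.round(iou(p),2)
def shot():
    return {n:robot.camera(n) for n in("scene","top")}
def find(cams,target,name,z=0,zc=25,gate=40):
    """detect in top, match in scene, fit jointly"""
    top=robot.cut_out("top",target); sc=robot.cut_out("scene",target); out=[]
    for d in top:
        w=ray(cams["top"],d["at"],zc+z)[0]; obs=[(cams["top"],d["pixels"])]
        k=[e for e in sc if np.hypot(*(ray(cams["scene"],e["at"],zc+z)[0]-w)[:2])<gate]
        if k: obs.append((cams["scene"],k[0]["pixels"]))
        p,i=fit(obs,name,w[:2],z)
        col=np.median(cams["top"]["color"][d["pixels"]],0)
        out.append((p,i,col)); print(target,np.round(d["conf"],2),np.round(d["at"]),"pose",np.round(p[:2],1),"yaw",round(p[2]%np.pi,3),"iou",i,"col",col)
    return out
def plan(x,y,z,yaw=None):
    """yaw = world direction of tool y (closing line); prints rotation about tool z and tool-frame shift after it"""
    s=robot.read_state(); M=R.from_rotvec(s["eef_rot"]).as_matrix()
    dn=0
    if yaw is not None:
        cur=np.arctan2(M[1,1],M[0,1]); d=(yaw-cur+np.pi/2)%np.pi-np.pi/2
        dn=-np.degrees(d); q=s["qpos"][5]
        M=M@R.from_rotvec([0,0,np.radians(dn)]).as_matrix()
    t=M.T@(np.array([x,y,z])-s["tool_pos"])/1000
    print("rotz deg",round(dn,2),"j6",round(s["qpos"][5],2),"shift m",np.round(t,4),"tilt",round(np.degrees(np.arccos(-M[2,2])),2),"F",np.round(s["contact_force"],1),"open",round(s["opening"],3),"t",round(s["clock"],1))
    return t
E
cat > m0.py <<'E'
from h import *
cams=shot()
sl=find(cams,"slab","slab",zc=15)
sc=find(cams,"scraper","scraper")
ca=find(cams,"case0","case")
print("chips top",[np.round(ray(cams["top"],d["at"],35)[0][:2]).tolist() for d in robot.cut_out("top","chip0")])
im=cv2.resize(cams["top"]["color"][:,:,::-1],None,fx=3,fy=3,interpolation=cv2.INTER_CUBIC)
def draw(p,name,col):
    for b in MODEL[name]:
        q=cv2.convexHull(proj(cams["top"],world(p,b)).astype(np.float32))*3+1
        cv2.polylines(im,[q.astype(int)],1,col,1)
draw(sl[0][0],"slab",(0,0,255))
for cx,cy,a,b in[(-32,-64,94,62),(-32,0,94,62),(-32,64,94,62),(48,-48,62,94),(48,48,62,94)]:
    q=proj(cams["top"],world(sl[0][0],[[cx+i*a/2,cy+j*b/2,30] for i,j in((-1,-1),(-1,1),(1,1),(1,-1))]))*3+1
    cv2.polylines(im,[q.astype(int)],1,(0,200,0),1)
for p,i,c in sc: draw(p,"scraper",(0,0,255))
cv2.imwrite("pics/crop1.png",np.hstack([im[380:800,700:1100],im[580:1000,250:650]]))
E
python3 m0.py
```

```text
slab 0.79 [296. 189.] pose [522.1 -18.4] yaw 0.176 iou [0.96 0.94] col [211. 209. 205.]
slab 0.5 [403. 252.] pose [ 477.9 -271.6] yaw 2.286 iou [0.09] col [195. 195. 189.]
scraper 0.86 [101. 227.] pose [483.2 530.2] yaw 3.048 iou [0.51 0.49] col [190. 142. 115.]
scraper 0.66 [300. 189.] pose [673.8 -70. ] yaw 1.331 iou [0.06] col [211. 209. 205.]
scraper 0.61 [145. 291.] pose [303.5 412.6] yaw 2.214 iou [0.87 0.94] col [ 46. 230. 223.]
case0 0.96 [454. 225.] pose [ 463.  -421.7] yaw 0.455 iou [0.92 0.93] col [177. 177. 171.]
case0 0.81 [187. 258.] pose [392.7 285.5] yaw 3.11 iou [0.96] col [199. 199. 193.]
case0 0.76 [404. 198.] pose [ 539.5 -285.1] yaw 0.053 iou [0.94 0.92] col [179.  177.5 174.5]
case0 0.72 [239. 287.] pose [313.1 157.4] yaw 3.004 iou [0.95 0.93] col [ 85. 155. 245.]
case0 0.58 [180. 209.] pose [529.5 309.8] yaw 3.14 iou [0.95 0.94] col [ 72. 138. 239.]
case0 0.18 [298. 188.] pose [619.1 -63.4] yaw 0.761 iou [0.09] col [211. 209. 205.]
chips top [[554.0, 29.0], [516.0, -24.0], [486.0, -58.0]]
```

View pics/crop1.png

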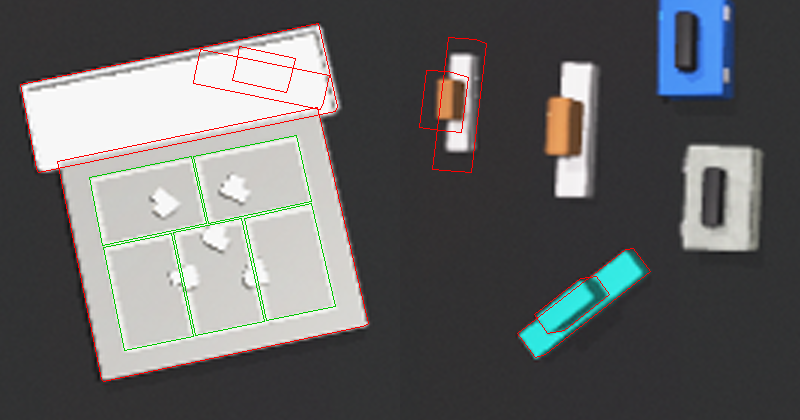

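The crop confirms the slab fit and the outline layout, with rows at slab x = -32 and +48. The larger steel/wood bar, at about (573,130) in the crop, is the scraper. The networks missed it this time, so I'll fit it by colour blob instead.

```bash
cat >> h.py <<'E'
SLAB=np.array([522.1,-18.4,.176])
def blob(cam,uv):
    g=cam["color"].max(2); m=(g>95).astype(np.uint8)
    n,l,s,c=cv2.connectedComponentsWithStats(m)
    k=min(range(1,n),key=lambda i:np.hypot(*(c[i]-uv)) if 60<s[i][4]<3000 else 1e9)
    return l==k
def seed(cams,name,xy,z=0,zc=25):
    obs=[(c,blob(c,proj(c,[[xy[0],xy[1],zc+z]])[0])) for c in cams.values()]
    p,i=fit(obs,name,xy,z); print(name,"pose",np.round(p[:2],1),"yaw",round(p[2]%np.pi,3),i); return p
def inslab(xy):
    c,s=np.cos(SLAB[2]),np.sin(SLAB[2]); d=np.atleast_2d(xy)[:,:2]-SLAB[:2]
    return np.c_[c*d[:,0]+s*d[:,1],-s*d[:,0]+c*d[:,1]]
def fromslab(x,y): return world(SLAB,[[x,y,0]])[0][:2]
E
python3 - <<'E'
from h import *
cams=shot()
p=seed(cams,"scraper",ray(cams["top"],[140,236],25)[0][:2])
uv=np.array([[165,203],[235,187],[215,238],[183,277],[256,274]])/3+[700/3,380/3]
print(np.round(inslab(ray(cams["top"],uv,35))))
plan(p[0],p[1],200,p[2]+np.pi/2)
E
```

```text
scraper pose [458.6 421.7] yaw 3.097 [0.93 0.93]
[[ 41.  33.]
 [ 42. -31.]
 [  1.  -4.]
 [-27.  31.]
 [-38. -33.]]
rotz deg 29.09 j6 -0.04 shift m [ 0.1111 -1.0317  0.0527] tilt 0.0 F [-0.1  0.3  0.2] open 1.0 t 1.4
```

Request:
arm_command([
  {"rot": [0, 0, 9.7], "translation": [0, 0, 0], "gripper": 0},
  {"rot": [0, 0, 9.7], "translation": [0, 0, 0], "gripper": 0},
  {"rot": [0, 0, 9.7], "translation": [0, 0, 0], "gripper": 0},
  {"rot": [0, 0, 0], "translation": [0.02, -0.055, 0], "gripper": 0},
  {"rot": [0, 0, 0], "translation": [0.02, -0.055, 0], "gripper": 0},
  {"rot": [0, 0, 0], "translation": [0.02, -0.055, 0], "gripper": 0},
  {"rot": [0, 0, 0], "translation": [0.02, -0.055, 0], "gripper": 0},
  {"rot": [0, 0, 0], "translation": [0.02, -0.055, 0], "gripper": 0},
  {"rot": [0, 0, 0], "translation": [0.02, -0.055, 0], "gripper": 0},
  {"rot": [0, 0, 0], "translation": [0.01, -0.055, 0], "gripper": 0},
])

```text
clock: 2.7
tool_pos: [449.4, -223.5, 253.1]
eef_rot: [3.141, -0.071, 0.002]
contact_force: [0.2, 0.6, -0.5]
opening: 1.002
finger_force: 0.0
```

Request:
arm_command([
  {"rot": [0, 0, 0], "translation": [0, -0.055, 0], "gripper": 0},
  {"rot": [0, 0, 0], "translation": [0, -0.055, 0], "gripper": 0},
  {"rot": [0, 0, 0], "translation": [0, -0.055, 0], "gripper": 0},
  {"rot": [0, 0, 0], "translation": [0, -0.055, 0], "gripper": 0},
  {"rot": [0, 0, 0], "translation": [0, -0.055, 0], "gripper": 0},
  {"rot": [0, 0, 0], "translation": [0, -0.055, 0], "gripper": 0},
  {"rot": [0, 0, 0], "translation": [0, -0.055, 0], "gripper": 0},
  {"rot": [0, 0, 0], "translation": [0, -0.055, 0], "gripper": 0},
  {"rot": [0, 0, 0], "translation": [0, -0.055, 0], "gripper": 0},
  {"rot": [0, 0, 0], "translation": [0, -0.055, 0], "gripper": 0},
])

```text
clock: 3.95
tool_pos: [473.3, 326.1, 253.0]
eef_rot: [-3.141, 0.07, -0.001]
contact_force: [0.4, -0.2, 0.7]
opening: 1.001
finger_force: 0.0
```

```bash
python3 -c "
from h import *
plan(458.6,421.7,140,3.097+np.pi/2); plan(458.6,421.7,45)"
```

```text
rotz deg -0.01 j6 2.18 shift m [-0.019  -0.0948  0.113 ] tilt 0.05 F [ 0.4 -0.2  0.7] open 1.001 t 4.0
rotz deg 0 j6 2.18 shift m [-0.0191 -0.0948  0.208 ] tilt 0.05 F [ 0.4 -0.2  0.7] open 1.001 t 4.0
```

```bash
python3 - <<'E'
s=open('h.py').read()
s=s.replace("        dn=-np.degrees(d); q=s[\"qpos\"][5]\n","""        db=np.arctan2(y,x)-np.arctan2(s["tool_pos"][1],s["tool_pos"][0])
        j=lambda d:s["qpos"][5]-d+db
        d=min((d,d+np.pi,d-np.pi),key=lambda d:abs(j(d))); dn=-np.degrees(d); print("j6 end",round(j(d),2),end=" ")
""")
open('h.py','w').write(s)
E
```

Request:
arm_command([
  {"rot": [0, 0, 0], "translation": [-0.01, -0.0474, 0], "gripper": 0},
  {"rot": [0, 0, 0], "translation": [-0.009, -0.0474, 0], "gripper": 0},
  {"rot": [0, 0, 0], "translation": [0, 0, 0.04], "gripper": 0},
  {"rot": [0, 0, 0], "translation": [0, 0, 0.04], "gripper": 0},
  {"rot": [0, 0, 0], "translation": [0, 0, 0.04], "gripper": 0},
  {"rot": [0, 0, 0], "translation": [0, 0, 0.04], "gripper": 0},
  {"rot": [0, 0, 0], "translation": [0, 0, 0.03], "gripper": 0},
  {"rot": [0, 0, 0], "translation": [0, 0, 0.018], "gripper": 0},
  {"rot": [0, 0, 0], "translation": [0, 0, 0], "gripper": 0},
])

```text
clock: 5.08
tool_pos: [457.9, 419.1, 43.4]
eef_rot: [3.139, -0.071, -0.003]
contact_force: [1.3, 0.5, 0.3]
opening: 1.0
finger_force: 0.0
```

Request:
arm_command([
  {"rot": [0, 0, 0], "translation": [0, 0, 0], "gripper": 1},
  {"rot": [0, 0, 0], "translation": [0, 0, 0], "gripper": 1},
  {"rot": [0, 0, 0], "translation": [0, 0, 0], "gripper": 1},
  {"rot": [0, 0, 0], "translation": [0, 0, 0], "gripper": 1},
  {"rot": [0, 0, 0], "translation": [0, 0, 0], "gripper": 1},
  {"rot": [0, 0, 0], "translation": [0, 0, 0], "gripper": 1},
], force=45)

```text
clock: 5.82
tool_pos: [458.6, 419.7, 44.7]
eef_rot: [3.141, -0.071, -0.0]
contact_force: [-0.3, -0.6, 0.6]
opening: 0.344
finger_force: 0.0
```

Request:
arm_command([
  {"rot": [0, 0, 0], "translation": [0, 0, 0], "gripper": 1},
  {"rot": [0, 0, 0], "translation": [0, 0, 0], "gripper": 1},
  {"rot": [0, 0, 0], "translation": [0, 0, 0], "gripper": 1},
  {"rot": [0, 0, 0], "translation": [0, 0, 0], "gripper": 1},
  {"rot": [0, 0, 0], "translation": [0, 0, 0], "gripper": 1},
  {"rot": [0, 0, 0], "translation": [0, 0, -0.03], "gripper": 1},
  {"rot": [0, 0, 0], "translation": [0, 0, -0.04], "gripper": 1},
  {"rot": [0, 0, 0], "translation": [0, 0, -0.04], "gripper": 1},
  {"rot": [0, 0, 0], "translation": [0, 0, -0.04], "gripper": 1},
])

```text
clock: 6.95
tool_pos: [458.0, 418.9, 195.0]
eef_rot: [3.139, -0.071, -0.002]
contact_force: [-0.7, 0.7, -2.5]
opening: 0.219
finger_force: 44.5
```

```bash
python3 -c "
from h import *
x,y=fromslab(-80,50); print(x,y)
plan(x,y,140,SLAB[2])"
```

```text
434.5812060796337 16.820174768511016
j6 end -0.18 rotz deg -102.67 j6 2.32 shift m [-0.3917 -0.0933  0.0557] tilt 0.14 F [-0.7  0.7 -2.5] open 0.219 t 7.0
```

Request:
arm_command([
  {"rot": [0, 0, -10.267], "translation": [0, 0, 0], "gripper": 1},
  {"rot": [0, 0, -10.267], "translation": [0, 0, 0], "gripper": 1},
  {"rot": [0, 0, -10.267], "translation": [0, 0, 0], "gripper": 1},
  {"rot": [0, 0, -10.267], "translation": [0, 0, 0], "gripper": 1},
  {"rot": [0, 0, -10.267], "translation": [0, 0, 0], "gripper": 1},
  {"rot": [0, 0, -10.267], "translation": [0, 0, 0], "gripper": 1},
  {"rot": [0, 0, -10.267], "translation": [0, 0, 0], "gripper": 1},
  {"rot": [0, 0, -10.267], "translation": [0, 0, 0], "gripper": 1},
  {"rot": [0, 0, -10.267], "translation": [0, 0, 0], "gripper": 1},
  {"rot": [0, 0, -10.267], "translation": [0, 0, 0], "gripper": 1},
])

```text
clock: 8.2
tool_pos: [458.0, 418.9, 193.6]
eef_rot: [-2.01, -2.414, 0.004]
contact_force: [0.0, 0.2, -1.7]
opening: 0.224
finger_force: 44.5
```

```bash
python3 -c "
from h import *
x,y=fromslab(-78,0); print(x,y)
plan(x,y,140,SLAB[2])"
```

```text
445.3049488022159 -32.05723659931682
j6 end -0.29 rotz deg 0.34 j6 0.52 shift m [-0.4417 -0.0914  0.0545] tilt 0.15 F [ 0.   0.2 -1.7] open 0.224 t 8.2
```

Request:
arm_command([
  {"rot": [0, 0, 0.3], "translation": [-0.05, -0.0104, 0], "gripper": 1},
  {"rot": [0, 0, 0], "translation": [-0.05, -0.0103, 0], "gripper": 1},
  {"rot": [0, 0, 0], "translation": [-0.05, -0.0103, 0], "gripper": 1},
  {"rot": [0, 0, 0], "translation": [-0.05, -0.0103, 0], "gripper": 1},
  {"rot": [0, 0, 0], "translation": [-0.05, -0.0103, 0], "gripper": 1},
  {"rot": [0, 0, 0], "translation": [-0.05, -0.0103, 0], "gripper": 1},
  {"rot": [0, 0, 0], "translation": [-0.05, -0.0103, 0], "gripper": 1},
  {"rot": [0, 0, 0], "translation": [-0.05, -0.0103, 0.02], "gripper": 1},
  {"rot": [0, 0, 0], "translation": [-0.0417, -0.0089, 0.034], "gripper": 1},
  {"rot": [0, 0, 0], "translation": [0, 0, 0], "gripper": 1},
])

```text
clock: 9.45
tool_pos: [440.3, -33.1, 137.4]
eef_rot: [-2.025, -2.394, 0.008]
contact_force: [0.6, 0.4, -2.4]
opening: 0.221
finger_force: 44.5
```

```bash
python3 -c "
from h import *
x,y=fromslab(-78,0)
plan(x,y,76.5,SLAB[2])
cams=shot(); cv2.imwrite('pics/top2.png',cv2.resize(np.hstack([cams['top']['color'][130:270,230:370,::-1],cams['scene']['color'][140:280,190:330,::-1]]),None,fx=2.8,fy=2.8,interpolation=2))"
```

```text
j6 end -0.3 rotz deg -0.55 j6 -0.3 shift m [0.0001 0.0056 0.0609] tilt 0.44 F [ 0.6  0.4 -2.4] open 0.221 t 9.4
```

View pics/top2.png

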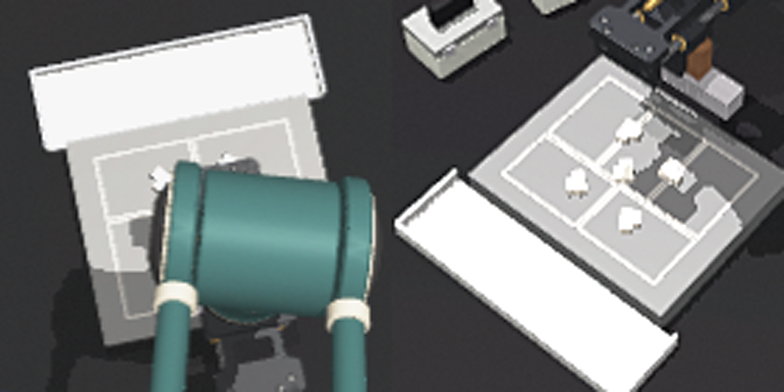

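The crop shows the scraper held level beyond the near edge of the slab, with all five chips ahead of it (scene crop around (575-670, 130-220)). Next I lower it.

Request:
arm_command([
  {"rot": [0, 0, 0], "translation": [0, 0, 0.03], "gripper": 1},
  {"rot": [0, 0, 0], "translation": [0, 0, 0.02], "gripper": 1},
  {"rot": [0, 0, 0], "translation": [0, 0, 0.008], "gripper": 1},
  {"rot": [0, 0, 0], "translation": [0, 0, 0.002], "gripper": 1},
  {"rot": [0, 0, 0], "translation": [0, 0, 0], "gripper": 1},
  {"rot": [0, 0, 0], "translation": [0, 0, 0], "gripper": 1},
])

```text
clock: 10.3
tool_pos: [444.8, -31.0, 81.6]
eef_rot: [2.023, 2.402, 0.002]
contact_force: [-0.7, 0.5, -1.7]
opening: 0.227
finger_force: 44.5
```

```bash
python3 -c "
from h import *
x,y=fromslab(-78,0)
plan(x,y,76,SLAB[2]); x,y=fromslab(100,0); plan(x,y,76)"
```

```text
j6 end -0.3 rotz deg -0.28 j6 -0.3 shift m [-0.0011  0.0003  0.0056] tilt 0.1 F [-0.7  0.5 -1.7] open 0.227 t 10.3
rotz deg 0 j6 -0.3 shift m [-0.0002  0.1783  0.0059] tilt 0.1 F [-0.7  0.5 -1.7] open 0.227 t 10.3
```

Request:
arm_command([
  {"rot": [0, 0, 0], "translation": [-0.001, 0, 0.0055], "gripper": 1},
  {"rot": [0, 0, 0], "translation": [0, 0, 0], "gripper": 1},
  {"rot": [0, 0, 0], "translation": [0, 0.008, 0], "gripper": 1},
  {"rot": [0, 0, 0], "translation": [0, 0.012, 0], "gripper": 1},
  {"rot": [0, 0, 0], "translation": [0, 0.012, 0], "gripper": 1},
  {"rot": [0, 0, 0], "translation": [0, 0.012, 0], "gripper": 1},
  {"rot": [0, 0, 0], "translation": [0, 0.012, 0], "gripper": 1},
  {"rot": [0, 0, 0], "translation": [0, 0.012, 0], "gripper": 1},
  {"rot": [0, 0, 0], "translation": [0, 0.012, 0], "gripper": 1},
])

```text
clock: 11.42
tool_pos: [523.7, -18.3, 75.1]
eef_rot: [-2.024, -2.403, 0.0]
contact_force: [-0.5, 0.1, -2.3]
opening: 0.225
finger_force: 44.6
```

```bash
python3 -c "
from h import *
x,y=fromslab(102,0); plan(x,y,76,SLAB[2])"
```

```text
j6 end -0.22 rotz deg -0.29 j6 -0.25 shift m [ 0.0002  0.1004 -0.0009] tilt 0.02 F [-0.5  0.1 -2.3] open 0.225 t 11.4
```

Request:
arm_command([
  {"rot": [0, 0, 0], "translation": [0, 0.012, -0.001], "gripper": 1},
  {"rot": [0, 0, 0], "translation": [0, 0.012, 0], "gripper": 1},
  {"rot": [0, 0, 0], "translation": [0, 0.012, 0], "gripper": 1},
  {"rot": [0, 0, 0], "translation": [0, 0.012, 0], "gripper": 1},
  {"rot": [0, 0, 0], "translation": [0, 0.012, 0], "gripper": 1},
  {"rot": [0, 0, 0], "translation": [0, 0.012, 0], "gripper": 1},
  {"rot": [0, 0, 0], "translation": [0, 0.012, 0], "gripper": 1},
  {"rot": [0, 0, 0], "translation": [0, 0.012, 0], "gripper": 1},
  {"rot": [0, 0, 0], "translation": [0, 0.004, 0], "gripper": 1},
  {"rot": [0, 0, 0], "translation": [0, 0, 0], "gripper": 1},
])

```text
clock: 12.68
tool_pos: [621.6, -1.4, 76.1]
eef_rot: [-2.024, -2.403, 0.0]
contact_force: [-0.0, -0.8, -2.6]
opening: 0.223
finger_force: 44.5
```

```bash
python3 -c "
from h import *
x,y=fromslab(102,0); plan(x,y,76,SLAB[2])
cams=shot(); cv2.imwrite('pics/p3.png',cv2.resize(cams['scene']['color'][140:300,170:350,::-1],None,fx=3.5,fy=3.5,interpolation=2))"
```

```text
j6 end -0.22 rotz deg -0.29 j6 -0.21 shift m [0.0007 0.001  0.0001] tilt 0.02 F [-0.  -0.8 -2.6] open 0.223 t 12.7
```

View pics/p3.png

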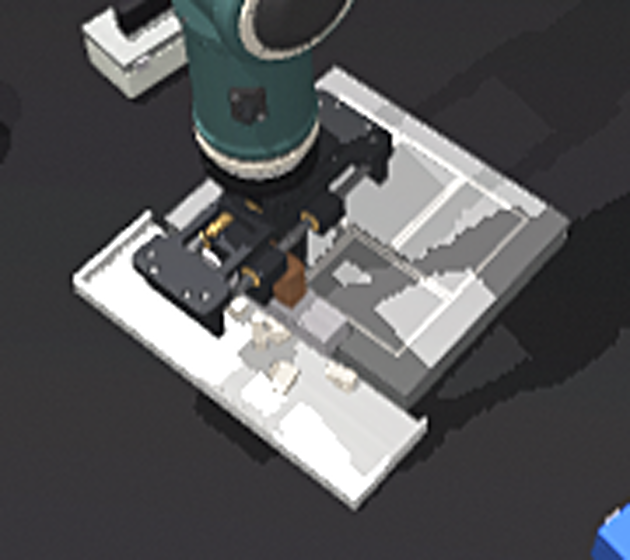

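Request:
arm_command([
  {"rot": [0, 0, 0], "translation": [0, 0, -0.03], "gripper": 1},
  {"rot": [0, 0, 0], "translation": [0, 0, -0.05], "gripper": 1},
  {"rot": [0, 0, 0], "translation": [0.05, -0.018, 0], "gripper": 1},
  {"rot": [0, 0, 0], "translation": [0.055, -0.02, 0], "gripper": 1},
  {"rot": [0, 0, 0], "translation": [0.055, -0.02, 0], "gripper": 1},
  {"rot": [0, 0, 0], "translation": [0.055, -0.02, 0], "gripper": 1},
  {"rot": [0, 0, 0], "translation": [0, 0, 0], "gripper": 1},
  {"rot": [0, 0, 0], "translation": [0, 0, 0], "gripper": 1},
])

```text
clock: 13.78
tool_pos: [507.9, 197.0, 156.3]
eef_rot: [2.022, 2.403, -0.0]
contact_force: [-0.3, 0.4, -2.5]
opening: 0.219
finger_force: 44.5
```

```bash
python3 -c "
from h import *
x,y=fromslab(25,215); plan(x,y,46,SLAB[2])
cams=shot(); cv2.imwrite('pics/p4.png',np.hstack([cv2.resize(cams['scene']['color'][150:290,180:340,::-1],None,fx=2.5,fy=2.5,interpolation=2),cv2.resize(cams['top']['color'][120:260,230:390,::-1],None,fx=2.5,fy=2.5,interpolation=2)]))
for n in cams: print(n,[(round(d['conf'],2),np.round(inslab(ray(cams[n],d['at'],10))[0]).tolist()) for d in robot.cut_out(n,'chip0')])"
```

```text
j6 end 0.15 rotz deg -0.23 j6 0.15 shift m [0.0005 0.0012 0.1103] tilt 0.04 F [-0.3  0.4 -2.5] open 0.219 t 13.8
scene [(0.61, [107.0, 5.0]), (0.53, [141.0, 40.0]), (0.52, [119.0, 78.0])]
top [(0.69, [41.0, 3.0])]
```

View pics/p4.png

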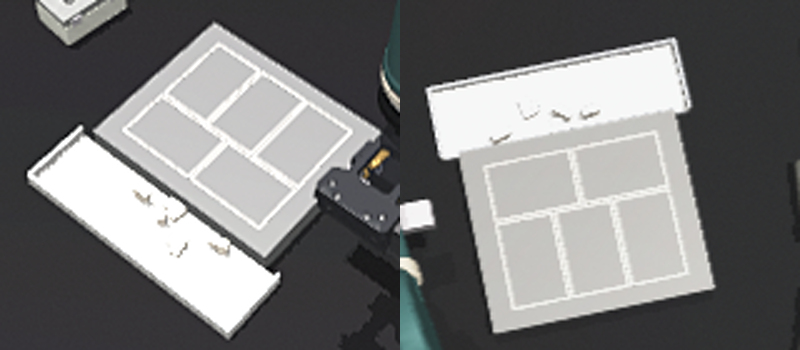

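All five chips are in the gutter (scene crop at (142,197), (175,208), (165,220), (178,250), (220,246)) and the slab is clear. Now I stand the scraper on the bench.

Request:
arm_command([
  {"rot": [0, 0, 0], "translation": [0, 0, 0.04], "gripper": 1},
  {"rot": [0, 0, 0], "translation": [0, 0, 0.04], "gripper": 1},
  {"rot": [0, 0, 0], "translation": [0, 0, 0.02], "gripper": 1},
  {"rot": [0, 0, 0], "translation": [0, 0, 0.006], "gripper": 1},
  {"rot": [0, 0, 0], "translation": [0, 0, 0], "gripper": 1},
  {"rot": [0, 0, 0], "translation": [0, 0, 0], "gripper": 1},
])

```text
clock: 14.72
tool_pos: [509.4, 197.3, 51.5]
eef_rot: [2.024, 2.401, 0.003]
contact_force: [0.7, 0.1, -1.8]
opening: 0.224
finger_force: 44.5
```

```bash
python3 -c "
from h import *
x,y=fromslab(25,215); plan(x,y,44.7)"
```

```text
rotz deg 0 j6 0.15 shift m [ 0.0004 -0.0002  0.0068] tilt 0.14 F [ 0.7  0.1 -1.8] open 0.224 t 14.7
```

Request:
arm_command([
  {"rot": [0, 0, 0], "translation": [0, 0, 0.004], "gripper": 1},
  {"rot": [0, 0, 0], "translation": [0, 0, 0.0025], "gripper": 1},
  {"rot": [0, 0, 0], "translation": [0, 0, 0.001], "gripper": 1},
  {"rot": [0, 0, 0], "translation": [0, 0, 0], "gripper": 1},
  {"rot": [0, 0, 0], "translation": [0, 0, 0], "gripper": 0.5},
  {"rot": [0, 0, 0], "translation": [0, 0, 0], "gripper": 0.3},
  {"rot": [0, 0, 0], "translation": [0, 0, 0], "gripper": 0.3},
  {"rot": [0, 0, 0], "translation": [0, 0, 0], "gripper": 0.3},
  {"rot": [0, 0, 0], "translation": [0, 0, 0], "gripper": 0.3},
  {"rot": [0, 0, 0], "translation": [0, 0, -0.005], "gripper": 0.3},
])

```text
clock: 15.98
tool_pos: [507.6, 197.0, 47.4]
eef_rot: [-2.023, -2.402, 0.002]
contact_force: [0.0, 0.2, 0.6]
opening: 0.7
finger_force: 0.0
```

Request:
arm_command([
  {"rot": [0, 0, 0], "translation": [0, 0, -0.03], "gripper": 0.3},
  {"rot": [0, 0, 0], "translation": [0, 0, -0.055], "gripper": 0.3},
  {"rot": [0, 0, 0], "translation": [0, 0, -0.06], "gripper": 0.3},
  {"rot": [0, 0, 0], "translation": [0, 0, -0.05], "gripper": 0.3},
])

```text
clock: 16.48
tool_pos: [508.4, 197.3, 245.7]
eef_rot: [2.023, 2.402, 0.003]
contact_force: [-0.1, 0.5, -0.1]
opening: 0.699
finger_force: 0.0
```

```bash
cat > m1.py <<'E'
from h import *
cams=shot()
seed(cams,"scraper",fromslab(25,215))
for xy in[(463,-422),(393,285.5),(539.5,-285),(480,-282)]: seed(cams,"case",xy,zc=20)
find(cams,"case0","case")
x,y=fromslab(25,215); plan(x,y,240)
E
python3 m1.py
```

```text
scraper pose [509.1 195.6] yaw 1.742 [0.93 0.  ]
case pose [ 462.9 -422.3] yaw 0.431 [0.7  0.73]
case pose [393.8 287.4] yaw 3.101 [0.8 0. ]
case pose [ 540.  -285.6] yaw 0.047 [0.7  0.77]
case pose [ 539.9 -285.9] yaw 0.057 [0.7  0.77]
case0 0.9 [453. 226.] pose [ 462.8 -421.1] yaw 0.434 iou [0.94 0.91] col [161. 162. 157.]
case0 0.83 [403. 250.] pose [ 396.8 -278.1] yaw 2.988 iou [0.93 0.91] col [187.  186.5 182. ]
case0 0.75 [188. 250.] pose [392.6 287. ] yaw 3.11 iou [0.5  0.91] col [130.5 130.5 126. ]
case0 0.7 [175. 218.] pose [528.4 309.7] yaw 0.009 iou [0.39 0.94] col [ 47.  89. 167.]
case0 0.63 [407. 197.] pose [ 540.9 -284.7] yaw 0.035 iou [0.91 0.94] col [182. 182. 176.]
case0 0.62 [248. 291.] pose [314.4 157.4] yaw 3.034 iou [0.18 0.95] col [ 67.  118.5 214.5]
rotz deg 0 j6 0.15 shift m [0.0002 0.0003 0.0045] tilt 0.2 F [ 0.1 -0.1 -1. ] open 0.701 t 16.7
```

```bash
python3 -c "
from h import *
plan(393,286.5,140,3.105+np.pi/2)"
```

```text
j6 end -0.95 rotz deg -78.11 j6 0.15 shift m [0.1193 0.0847 0.1042] tilt 0.2 F [ 0.1 -0.1 -1. ] open 0.701 t 16.7
```

Request:
arm_command([
  {"rot": [0, 0, -9.764], "translation": [0, 0, 0], "gripper": 0.3},
  {"rot": [0, 0, -9.764], "translation": [0, 0, 0], "gripper": 0.3},
  {"rot": [0, 0, -9.764], "translation": [0, 0, 0], "gripper": 0.3},
  {"rot": [0, 0, -9.764], "translation": [0, 0, 0], "gripper": 0.3},
  {"rot": [0, 0, -9.764], "translation": [0, 0, 0], "gripper": 0.3},
  {"rot": [0, 0, -9.764], "translation": [0, 0, 0], "gripper": 0.3},
  {"rot": [0, 0, -9.764], "translation": [0, 0, 0], "gripper": 0.3},
  {"rot": [0, 0, -9.764], "translation": [0, 0, 0], "gripper": 0.3},
])

```text
clock: 17.68
tool_pos: [506.5, 196.6, 239.8]
eef_rot: [-0.049, -3.136, 0.003]
contact_force: [0.3, 0.6, -0.1]
opening: 0.7
finger_force: 0.0
```

Request:
arm_command([
  {"rot": [0, 0, 0], "translation": [0.04, 0.028, 0], "gripper": 0.3},
  {"rot": [0, 0, 0], "translation": [0.04, 0.028, 0.03], "gripper": 0.3},
  {"rot": [0, 0, 0], "translation": [0.039, 0.028, 0.04], "gripper": 0.3},
  {"rot": [0, 0, 0], "translation": [0, 0, 0.034], "gripper": 0.3},
  {"rot": [0, 0, 0], "translation": [0, 0, 0], "gripper": 0.3},
  {"rot": [0, 0, 0], "translation": [0, 0, 0], "gripper": 0.3},
])

```text
clock: 18.42
tool_pos: [392.4, 285.2, 138.7]
eef_rot: [-0.058, -3.14, 0.001]
contact_force: [0.3, 0.3, 0.2]
opening: 0.702
finger_force: 0.0
```

```bash
python3 -c "
from h import *
plan(393,286.5,62,3.105+np.pi/2)"
```

```text
j6 end -0.96 rotz deg -0.03 j6 -0.96 shift m [-0.0006  0.0013  0.0767] tilt 0.05 F [0.3 0.3 0.2] open 0.702 t 18.4
```

Request:
arm_command([
  {"rot": [0, 0, 0], "translation": [-0.0006, 0.0013, 0.03], "gripper": 0.3},
  {"rot": [0, 0, 0], "translation": [0, 0, 0.03], "gripper": 0.3},
  {"rot": [0, 0, 0], "translation": [0, 0, 0.0167], "gripper": 0.3},
  {"rot": [0, 0, 0], "translation": [0, 0, 0], "gripper": 0.3},
  {"rot": [0, 0, 0], "translation": [0, 0, 0], "gripper": 1},
  {"rot": [0, 0, 0], "translation": [0, 0, 0], "gripper": 1},
  {"rot": [0, 0, 0], "translation": [0, 0, 0], "gripper": 1},
  {"rot": [0, 0, 0], "translation": [0, 0, 0], "gripper": 1},
  {"rot": [0, 0, 0], "translation": [0, 0, 0], "gripper": 1},
  {"rot": [0, 0, 0], "translation": [0, 0, 0], "gripper": 1},
], force=25)

```text
clock: 19.68
tool_pos: [392.9, 287.0, 62.1]
eef_rot: [0.058, 3.141, 0.001]
contact_force: [-0.3, 1.2, 0.6]
opening: 0.178
finger_force: 24.9
```

Request:
arm_command([
  {"rot": [0, 0, 0], "translation": [0, 0, 0], "gripper": 1},
  {"rot": [0, 0, 0], "translation": [0, 0, 0], "gripper": 1},
  {"rot": [0, 0, 0], "translation": [0, 0, 0], "gripper": 1},
  {"rot": [0, 0, 0], "translation": [0, 0, -0.02], "gripper": 1},
  {"rot": [0, 0, 0], "translation": [0, 0, -0.04], "gripper": 1},
  {"rot": [0, 0, 0], "translation": [0, 0, -0.05], "gripper": 1},
  {"rot": [0, 0, 0], "translation": [0, 0, -0.05], "gripper": 1},
  {"rot": [0, 0, 0], "translation": [0, 0, 0], "gripper": 1},
])

```text
clock: 20.68
tool_pos: [395.2, 287.9, 226.1]
eef_rot: [0.058, 3.134, 0.006]
contact_force: [0.4, 0.4, -3.2]
opening: 0.177
finger_force: 25.0
```

```bash
python3 -c "
from h import *
x,y=fromslab(-32,64); plan(x,y,140,SLAB[2]+np.pi/2)"
```

```text
j6 end 1.43 rotz deg 167.81 j6 -0.95 shift m [0.0387 0.2601 0.0857] tilt 0.46 F [ 0.4  0.4 -3.2] open 0.177 t 20.7
```

Request:
arm_command([
  {"rot": [0, 0, -6.1], "translation": [0, 0, 0], "gripper": 1},
  {"rot": [0, 0, -6.09], "translation": [0, 0, 0], "gripper": 1},
  {"rot": [0, 0, 0], "translation": [-0.0077, -0.052, 0], "gripper": 1},
  {"rot": [0, 0, 0], "translation": [-0.0078, -0.052, 0], "gripper": 1},
  {"rot": [0, 0, 0], "translation": [-0.0078, -0.052, 0], "gripper": 1},
  {"rot": [0, 0, 0], "translation": [-0.0077, -0.052, 0], "gripper": 1},
  {"rot": [0, 0, 0], "translation": [-0.0077, -0.0521, 0.03], "gripper": 1},
  {"rot": [0, 0, 0], "translation": [0, 0, 0.05], "gripper": 1},
  {"rot": [0, 0, 0], "translation": [0, 0, 0.016], "gripper": 1},
  {"rot": [0, 0, 0], "translation": [0, 0, 0], "gripper": 1},
])

```text
clock: 21.92
tool_pos: [474.2, 37.7, 123.6]
eef_rot: [0.277, -3.123, -0.001]
contact_force: [-0.4, 0.1, -3.0]
opening: 0.177
finger_force: 25.0
```

```bash
python3 -c "
from h import *
x,y=fromslab(-32,64); plan(x,y,92.5,SLAB[2]+np.pi/2)"
```

```text
j6 end 1.42 rotz deg 180.04 j6 -1.72 shift m [ 0.0056 -0.0004  0.031 ] tilt 0.34 F [-0.4  0.1 -3. ] open 0.177 t 21.9
```

Request:
arm_command([
  {"rot": [0, 0, 0], "translation": [-0.005, 0, 0], "gripper": 1},
  {"rot": [0, 0, 0], "translation": [0, 0, 0.012], "gripper": 1},
  {"rot": [0, 0, 0], "translation": [0, 0, 0.008], "gripper": 1},
  {"rot": [0, 0, 0], "translation": [0, 0, 0], "gripper": 1},
  {"rot": [0, 0, 0], "translation": [0, 0, 0], "gripper": 1},
])

```text
clock: 22.55
tool_pos: [481.4, 38.4, 106.0]
eef_rot: [0.276, -3.129, 0.0]
contact_force: [-0.6, 0.2, -2.7]
opening: 0.181
finger_force: 25.0
```

```bash
python3 -c "
from h import *
x,y=fromslab(-32,64); plan(x,y,92.5,SLAB[2]+np.pi/2)"
```

```text
j6 end 1.42 rotz deg 180.01 j6 -1.72 shift m [-0.0019 -0.001   0.0135] tilt 0.0 F [-0.6  0.2 -2.7] open 0.181 t 22.6
```

Request:
arm_command([
  {"rot": [0, 0, 0], "translation": [0.0015, 0.001, 0.006], "gripper": 1},
  {"rot": [0, 0, 0], "translation": [0, 0, 0.005], "gripper": 1},
  {"rot": [0, 0, 0], "translation": [0, 0, 0.0025], "gripper": 1},
  {"rot": [0, 0, 0], "translation": [0, 0, 0], "gripper": 1},
  {"rot": [0, 0, 0], "translation": [0, 0, 0], "gripper": 1},
])

```text
clock: 23.18
tool_pos: [479.9, 39.0, 92.4]
eef_rot: [-0.276, 3.129, 0.0]
contact_force: [-0.4, -0.3, -2.9]
opening: 0.179
finger_force: 25.0
```

```bash
python3 -c "
from h import *
x,y=fromslab(-32,64); plan(x,y,92,SLAB[2]+np.pi/2)"
```

```text
j6 end 1.42 rotz deg 180.0 j6 -1.72 shift m [-0.0005 -0.0001  0.0004] tilt 0.01 F [-0.4 -0.3 -2.9] open 0.179 t 23.2
```

Request:
arm_command([
  {"rot": [0, 0, 0], "translation": [0, 0, 0.001], "gripper": 1},
  {"rot": [0, 0, 0], "translation": [0, 0, 0], "gripper": 1},
  {"rot": [0, 0, 0], "translation": [0, 0, 0], "gripper": 0.55},
  {"rot": [0, 0, 0], "translation": [0, 0, 0], "gripper": 0.55},
  {"rot": [0, 0, 0], "translation": [0, 0, 0], "gripper": 0.55},
  {"rot": [0, 0, 0], "translation": [0, 0, 0], "gripper": 0.55},
  {"rot": [0, 0, 0], "translation": [0, 0, -0.01], "gripper": 0.55},
  {"rot": [0, 0, 0], "translation": [0, 0, -0.04], "gripper": 0.55},
  {"rot": [0, 0, 0], "translation": [0, 0, -0.05], "gripper": 0.55},
  {"rot": [0, 0, 0], "translation": [0, 0, -0.05], "gripper": 0.55},
])

```text
clock: 24.42
tool_pos: [479.6, 39.0, 243.6]
eef_rot: [-0.276, 3.129, -0.0]
contact_force: [1.0, -0.1, 0.4]
opening: 0.448
finger_force: 0.0
```

```bash
python3 - <<'E'
from h import *
plan(397,-278,200,2.988+np.pi/2)
E
```

```text
j6 end 1.06 rotz deg 198.89 j6 -1.72 shift m [-0.0332  0.3259  0.0436] tilt 0.02 F [ 1.  -0.1  0.4] open 0.448 t 24.4
```

Request:
arm_command([
  {"rot": [0, 0, 9.45], "translation": [0, 0, 0], "gripper": 0.55},
  {"rot": [0, 0, 9.44], "translation": [0, 0, 0], "gripper": 0.55},
  {"rot": [0, 0, 0], "translation": [0.0066, -0.05, 0], "gripper": 0.55},
  {"rot": [0, 0, 0], "translation": [0.0066, -0.05, 0], "gripper": 0.55},
  {"rot": [0, 0, 0], "translation": [0.0066, -0.05, 0], "gripper": 0.55},
  {"rot": [0, 0, 0], "translation": [0, 0, 0], "gripper": 0.55},
])

```text
clock: 25.18
tool_pos: [436.6, -108.7, 242.3]
eef_rot: [0.249, 3.131, -0.001]
contact_force: [-0.2, 0.8, 0.6]
opening: 0.451
finger_force: 0.0
```

```bash
cat > m2.py <<'E'
from h import *
cams=shot()
r=find(cams,"case0","case")
for d in robot.cut_out("scene","case0"): print("scene",round(d["conf"],2),np.round(d["at"]),np.round(inslab(ray(cams["scene"],d["at"],60))[0]))
im=np.hstack([cv2.resize(cams['scene']['color'][90:290,150:350,::-1],None,fx=2,fy=2,interpolation=2),cv2.resize(cams['top']['color'][120:320,220:420,::-1],None,fx=2,fy=2,interpolation=2)])
import sys; cv2.imwrite(sys.argv[1],im)
E
python3 m2.py pics/p5.png; python3 -c "
from h import *
plan(397,-278,150,2.988+np.pi/2)"
```

```text
case0 0.97 [242. 286.] pose [314.4 157.6] yaw 3.01 iou [0.94 0.96] col [ 81. 148. 243.]
case0 0.79 [397. 262.] pose [ 398.8 -276.7] yaw 3.05 iou [0.2  0.91] col [199. 199. 193.]
case0 0.75 [180. 207.] pose [529.  309.4] yaw 3.139 iou [0.97 0.93] col [ 69. 130. 234.]
case0 0.72 [281. 221.] pose [483.2  37.3] yaw 0.171 iou [0.94 0.63] col [130. 130. 126.]
case0 0.67 [408. 183.] pose [ 581.6 -289.7] yaw 2.181 iou [0.12] col [204. 204. 198.]
case0 0.43 [409. 130.] pose [ 723.  -331.4] yaw 2.148 iou [0.76] col [103. 108. 107.]
scene 0.79 [212. 149.] [  -9. -238.]
scene 0.76 [373. 206.] [-138.  218.]
scene 0.72 [297. 202.] [-19.  60.]
scene 0.72 [250. 125.] [-148. -219.]
scene 0.57 [208. 112.] [-108. -356.]
scene 0.55 [362. 290.] [ 76. 327.]
j6 end 1.06 rotz deg 180.08 j6 -1.71 shift m [-0.0137  0.177   0.0916] tilt 0.02 F [-1.   0.1 -0.2] open 0.449 t 25.4
```

View pics/p5.png

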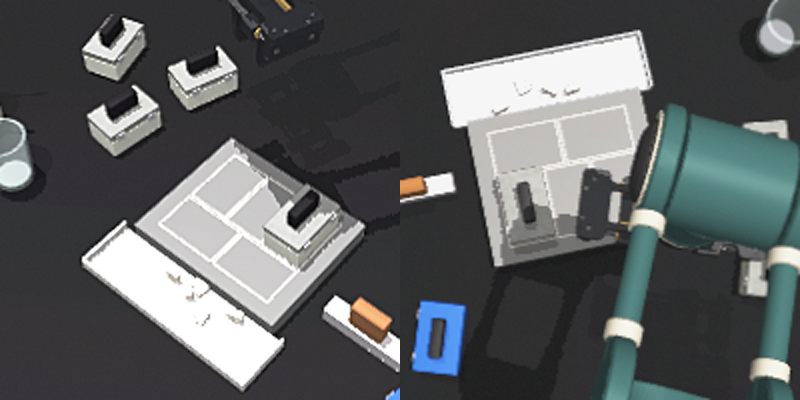

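Case A sits squarely in the +y outline (scene crop about (302,225)). The other three white cases are undisturbed. Next is case C.

Request:
arm_command([
  {"rot": [0, 0, 0], "translation": [0.0035, -0.045, 0], "gripper": 0.55},
  {"rot": [0, 0, 0], "translation": [0.0034, -0.044, 0], "gripper": 0.55},
  {"rot": [0, 0, 0], "translation": [0.0034, -0.044, 0], "gripper": 0.55},
  {"rot": [0, 0, 0], "translation": [0.0034, -0.044, 0.03], "gripper": 0.55},
  {"rot": [0, 0, 0], "translation": [0, 0, 0.05], "gripper": 0.4},
  {"rot": [0, 0, 0], "translation": [0, 0, 0.012], "gripper": 0.4},
  {"rot": [0, 0, 0], "translation": [0, 0, 0], "gripper": 0.4},
  {"rot": [0, 0, 0], "translation": [0, 0, 0], "gripper": 0.4},
])

```text
clock: 26.42
tool_pos: [398.2, -279.1, 151.4]
eef_rot: [0.238, 3.13, -0.003]
contact_force: [-0.8, -0.3, -0.6]
opening: 0.601
finger_force: 0.0
```

```bash
python3 - <<'E'
from h import *
cams=shot()
for d in robot.cut_out("scene","case0")[:7]:
    w=ray(cams["scene"],d["at"],30)[0]
    if w[1]<-200: p,i=fit([(cams["scene"],d["pixels"])],"case",w[:2]); print(d["conf"],np.round(p[:2],1),round(p[2]%np.pi,3),i)
plan(397.5,-278,62,2.988+np.pi/2)
E
```

```text
0.86 [ 465.5 -419.9] 0.507 [0.95]
0.79 [ 398.1 -277.9] 3.021 [0.91]
0.76 [ 541.4 -283.2] 0.043 [0.94]
j6 end 1.06 rotz deg 180.06 j6 -2.08 shift m [-0.0009 -0.0014  0.0894] tilt 0.19 F [-0.1  0.2 -0. ] open 0.599 t 26.6
```

Request:
arm_command([
  {"rot": [0, 0, 0], "translation": [0, 0.001, 0.035], "gripper": 0.4},
  {"rot": [0, 0, 0], "translation": [0, 0, 0.035], "gripper": 0.4},
  {"rot": [0, 0, 0], "translation": [0, 0, 0.019], "gripper": 0.4},
  {"rot": [0, 0, 0], "translation": [0, 0, 0], "gripper": 0.4},
  {"rot": [0, 0, 0], "translation": [0, 0, 0], "gripper": 1},
  {"rot": [0, 0, 0], "translation": [0, 0, 0], "gripper": 1},
  {"rot": [0, 0, 0], "translation": [0, 0, 0], "gripper": 1},
  {"rot": [0, 0, 0], "translation": [0, 0, 0], "gripper": 1},
  {"rot": [0, 0, 0], "translation": [0, 0, 0], "gripper": 1},
  {"rot": [0, 0, 0], "translation": [0, 0, 0], "gripper": 1},
])

```text
clock: 27.82
tool_pos: [396.9, -278.0, 60.7]
eef_rot: [0.241, 3.132, 0.0]
contact_force: [0.8, 0.9, 1.2]
opening: 0.176
finger_force: 25.0
```

Request:
arm_command([
  {"rot": [0, 0, 0], "translation": [0, 0, 0], "gripper": 1},
  {"rot": [0, 0, 0], "translation": [0, 0, 0], "gripper": 1},
  {"rot": [0, 0, 0], "translation": [0, 0, -0.02], "gripper": 1},
  {"rot": [0, 0, 0], "translation": [0, 0, -0.04], "gripper": 1},
  {"rot": [0, 0, 0], "translation": [0, 0, -0.05], "gripper": 1},
  {"rot": [0, 0, 0], "translation": [0, 0, -0.05], "gripper": 1},
  {"rot": [0, 0, 0], "translation": [0, 0, 0], "gripper": 1},
  {"rot": [0, 0, 0], "translation": [0, 0, 0], "gripper": 1},
])

```text
clock: 28.82
tool_pos: [395.9, -277.4, 218.8]
eef_rot: [-0.241, -3.13, -0.002]
contact_force: [-0.7, 0.7, -3.8]
opening: 0.177
finger_force: 25.0
```

```bash
python3 -c "
from h import *
for s in (-64,0):
  x,y=fromslab(-32,s); plan(x,y,140,SLAB[2]+np.pi/2)"
```

```text
j6 end 1.17 rotz deg 161.11 j6 -2.08 shift m [ 0.1377 -0.1687  0.0789] tilt 0.14 F [-0.7  0.7 -3.8] open 0.177 t 28.8
j6 end 1.29 rotz deg 161.11 j6 -2.08 shift m [ 0.1377 -0.2327  0.079 ] tilt 0.14 F [-0.7  0.7 -3.8] open 0.177 t 28.8
```

Request:
arm_command([
  {"rot": [0, 0, -9.45], "translation": [0, 0, 0], "gripper": 1},
  {"rot": [0, 0, -9.44], "translation": [0, 0, 0], "gripper": 1},
  {"rot": [0, 0, 0], "translation": [-0.0275, 0.0466, 0], "gripper": 1},
  {"rot": [0, 0, 0], "translation": [-0.0275, 0.0465, 0], "gripper": 1},
  {"rot": [0, 0, 0], "translation": [-0.0275, 0.0465, 0], "gripper": 1},
  {"rot": [0, 0, 0], "translation": [-0.0276, 0.0465, 0], "gripper": 1},
  {"rot": [0, 0, 0], "translation": [-0.0276, 0.0466, 0.02], "gripper": 1},
  {"rot": [0, 0, 0], "translation": [0, 0, 0.03], "gripper": 1},
  {"rot": [0, 0, 0], "translation": [0, 0, 0], "gripper": 1},
  {"rot": [0, 0, 0], "translation": [0, 0, 0], "gripper": 1},
])

```text
clock: 30.08
tool_pos: [490.7, -25.1, 169.5]
eef_rot: [0.275, -3.127, -0.001]
contact_force: [0.7, -0.7, -2.0]
opening: 0.181
finger_force: 25.0
```

```bash
python3 -c "
from h import *
x,y=fromslab(-32,0); plan(x,y,91,SLAB[2]+np.pi/2)"
```

```text
j6 end 1.3 rotz deg 179.97 j6 -1.85 shift m [ 0.0003 -0.0011  0.0785] tilt 0.15 F [ 0.7 -0.7 -2. ] open 0.181 t 30.1
```

Request:
arm_command([
  {"rot": [0, 0, 0], "translation": [0, 0.001, 0.03], "gripper": 1},
  {"rot": [0, 0, 0], "translation": [0, 0, 0.025], "gripper": 1},
  {"rot": [0, 0, 0], "translation": [0, 0, 0.012], "gripper": 1},
  {"rot": [0, 0, 0], "translation": [0, 0, 0.005], "gripper": 1},
  {"rot": [0, 0, 0], "translation": [0, 0, 0], "gripper": 1},
  {"rot": [0, 0, 0], "translation": [0, 0, 0], "gripper": 1},
])

```text
clock: 30.82
tool_pos: [492.4, -23.9, 99.6]
eef_rot: [-0.276, 3.128, -0.001]
contact_force: [-0.4, -0.3, -2.9]
opening: 0.177
finger_force: 25.0
```

```bash
python3 -c "
from h import *
x,y=fromslab(-32,0); plan(x,y,91,SLAB[2]+np.pi/2)"
```

```text
j6 end 1.3 rotz deg 180.0 j6 -1.85 shift m [-0.0018 -0.0003  0.0086] tilt 0.11 F [-0.4 -0.3 -2.9] open 0.177 t 30.8
```

Request:
arm_command([
  {"rot": [0, 0, 0], "translation": [0.0015, 0, 0.004], "gripper": 1},
  {"rot": [0, 0, 0], "translation": [0, 0, 0.0025], "gripper": 1},
  {"rot": [0, 0, 0], "translation": [0, 0, 0], "gripper": 1},
  {"rot": [0, 0, 0], "translation": [0, 0, 0], "gripper": 1},
  {"rot": [0, 0, 0], "translation": [0, 0, 0], "gripper": 1},
])

```text
clock: 31.45
tool_pos: [490.1, -24.0, 92.1]
eef_rot: [-0.276, 3.129, -0.0]
contact_force: [-0.5, 1.2, -3.4]
opening: 0.181
finger_force: 25.0
```

```bash
python3 -c "
from h import *
x,y=fromslab(-32,0); plan(x,y,91,SLAB[2]+np.pi/2)"
```

```text
j6 end 1.3 rotz deg 180.01 j6 -1.85 shift m [0.0005 0.     0.0011] tilt 0.01 F [-0.5  1.2 -3.4] open 0.181 t 31.4
```

Request:
arm_command([
  {"rot": [0, 0, 0], "translation": [0, 0, 0.0015], "gripper": 1},
  {"rot": [0, 0, 0], "translation": [0, 0, 0], "gripper": 1},
  {"rot": [0, 0, 0], "translation": [0, 0, 0], "gripper": 0.6},
  {"rot": [0, 0, 0], "translation": [0, 0, 0], "gripper": 0.6},
  {"rot": [0, 0, 0], "translation": [0, 0, 0], "gripper": 0.6},
  {"rot": [0, 0, 0], "translation": [0, 0, 0], "gripper": 0.6},
  {"rot": [0, 0, 0], "translation": [0, 0, -0.01], "gripper": 0.6},
  {"rot": [0, 0, 0], "translation": [0, 0, -0.04], "gripper": 0.6},
  {"rot": [0, 0, 0], "translation": [0, 0, -0.05], "gripper": 0.6},
  {"rot": [0, 0, 0], "translation": [0, 0, -0.05], "gripper": 0.6},
])

```text
clock: 32.7
tool_pos: [489.8, -24.0, 242.6]
eef_rot: [-0.276, 3.129, -0.0]
contact_force: [1.1, 0.6, 1.0]
opening: 0.401
finger_force: 0.0
```

```bash
python3 - <<'E'
from h import *
cams=shot()
find(cams,"case0","case")
plan(541,-285,220,.043+np.pi/2)
E
```

```text
case0 0.93 [308. 228.] pose [477.6 -40.4] yaw 0.177 iou [0.38 0.87] col [146. 146. 143.]
case0 0.84 [181. 208.] pose [529.2 310.3] yaw 3.112 iou [0.9  0.93] col [ 80. 151. 245.]
case0 0.64 [403. 196.] pose [ 539.2 -285.3] yaw 0.059 iou [0.94 0.88] col [209. 208. 202.]
case0 0.57 [457. 225.] pose [ 463.6 -422. ] yaw 0.455 iou [0.95 0.92] col [178. 179. 174.]
case0 0.56 [238. 289.] pose [312.4 157.7] yaw 2.995 iou [0.94 0.89] col [ 58. 107. 199.]
case0 0.55 [288. 232.] pose [458.2  32.6] yaw 2.215 iou [0.19] col [146. 146. 142.]
case0 0.39 [266. 194.] pose [631.7  93.6] yaw 2.751 iou [0.25] col [227. 225. 223.]
j6 end 0.99 rotz deg 187.62 j6 -1.85 shift m [0.0387 0.2628 0.0228] tilt 0.22 F [-0.7  0.1 -0.1] open 0.398 t 32.9
```

Request:
arm_command([
  {"rot": [0, 0, 7.2], "translation": [0, 0, 0], "gripper": 0.4},
  {"rot": [0, 0, 0], "translation": [-0.0076, -0.0525, 0], "gripper": 0.4},
  {"rot": [0, 0, 0], "translation": [-0.0076, -0.0525, 0], "gripper": 0.4},
  {"rot": [0, 0, 0], "translation": [-0.0075, -0.0525, 0], "gripper": 0.4},
  {"rot": [0, 0, 0], "translation": [-0.0075, -0.0525, 0], "gripper": 0.4},
  {"rot": [0, 0, 0], "translation": [-0.0075, -0.053, 0.03], "gripper": 0.4},
  {"rot": [0, 0, 0], "translation": [0, 0, 0.05], "gripper": 0.4},
  {"rot": [0, 0, 0], "translation": [0, 0, 0.01], "gripper": 0.4},
  {"rot": [0, 0, 0], "translation": [0, 0, 0], "gripper": 0.4},
  {"rot": [0, 0, 0], "translation": [0, 0, 0], "gripper": 0.4},
])

```text
clock: 34.15
tool_pos: [542.0, -284.7, 152.4]
eef_rot: [-0.081, 3.138, -0.002]
contact_force: [0.2, -0.4, -0.2]
opening: 0.6
finger_force: 0.0
```

```bash
python3 m2.py pics/p6.png; python3 -c "
from h import *
plan(540.3,-284.7,61,.05+np.pi/2)"
```

```text
case0 0.82 [402. 204.] pose [ 540.3 -283.8] yaw 0.027 iou [0.39 0.94] col [107. 107. 102.]
case0 0.8 [308. 219.] pose [492.7 -26.7] yaw 0.196 iou [0.9  0.53] col [204.  203.5 197. ]
case0 0.67 [278. 223.] pose [483.2  38.2] yaw 0.172 iou [0.93 0.61] col [203. 203. 197.]
case0 0.64 [238. 290.] pose [313.5 157.7] yaw 3.023 iou [0.93 0.91] col [ 81. 149. 243.]
case0 0.62 [180. 208.] pose [528.9 309.5] yaw 3.134 iou [0.94 0.94] col [ 69. 130. 232.]
scene 0.97 [298. 201.] [-25.  58.]
scene 0.91 [212. 149.] [  -9. -238.]
scene 0.64 [363. 291.] [ 76. 329.]
scene 0.58 [278. 184.] [-34. -16.]
scene 0.57 [375. 203.] [-148.  219.]
j6 end 1.0 rotz deg 180.06 j6 -2.15 shift m [-0.0016 -0.0004  0.0911] tilt 0.15 F [-0.4 -0.7 -0.6] open 0.603 t 34.4
```

View pics/p6.png

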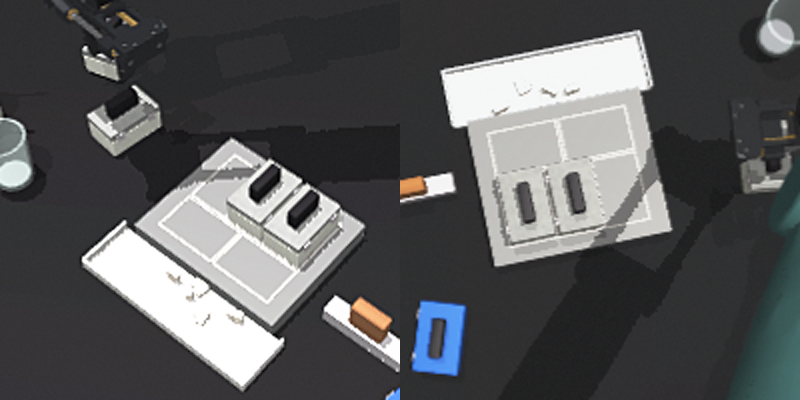

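Cases A and C sit side by side in their outlines (scene crop at (302,225) and (263,195)). Now I grasp B.

Request:
arm_command([
  {"rot": [0, 0, 0], "translation": [0.001, 0, 0.035], "gripper": 0.4},
  {"rot": [0, 0, 0], "translation": [0, 0, 0.035], "gripper": 0.4},
  {"rot": [0, 0, 0], "translation": [0, 0, 0.02], "gripper": 0.4},
  {"rot": [0, 0, 0], "translation": [0, 0, 0], "gripper": 0.4},
  {"rot": [0, 0, 0], "translation": [0, 0, 0], "gripper": 1},
  {"rot": [0, 0, 0], "translation": [0, 0, 0], "gripper": 1},
  {"rot": [0, 0, 0], "translation": [0, 0, 0], "gripper": 1},
  {"rot": [0, 0, 0], "translation": [0, 0, 0], "gripper": 1},
  {"rot": [0, 0, 0], "translation": [0, 0, 0], "gripper": 1},
  {"rot": [0, 0, 0], "translation": [0, 0, 0], "gripper": 1},
])

```text
clock: 35.65
tool_pos: [539.9, -284.7, 60.5]
eef_rot: [0.079, -3.14, -0.0]
contact_force: [-0.1, 1.7, 0.8]
opening: 0.178
finger_force: 25.0
```

Request:
arm_command([
  {"rot": [0, 0, 0], "translation": [0, 0, 0], "gripper": 1},
  {"rot": [0, 0, 0], "translation": [0, 0, 0], "gripper": 1},
  {"rot": [0, 0, 0], "translation": [0, 0, -0.02], "gripper": 1},
  {"rot": [0, 0, 0], "translation": [0, 0, -0.04], "gripper": 1},
  {"rot": [0, 0, 0], "translation": [0, 0, -0.05], "gripper": 1},
  {"rot": [0, 0, 0], "translation": [0, 0, -0.05], "gripper": 1},
  {"rot": [0, 0, 0], "translation": [0, 0, 0], "gripper": 1},
  {"rot": [0, 0, 0], "translation": [0, 0, 0], "gripper": 1},
])

```text
clock: 36.65
tool_pos: [539.3, -284.7, 220.0]
eef_rot: [0.079, -3.14, -0.0]
contact_force: [0.5, 0.5, -3.3]
opening: 0.174
finger_force: 25.0
```

```bash
python3 -c "
from h import *
x,y=fromslab(-32,-64); plan(x,y,140,SLAB[2]+np.pi/2)"
```

```text
j6 end 1.18 rotz deg 172.8 j6 -2.15 shift m [-0.0022 -0.2011  0.0801] tilt 0.04 F [ 0.5  0.5 -3.3] open 0.174 t 36.6
```

Request:
arm_command([
  {"rot": [0, 0, -7.2], "translation": [0, 0, 0], "gripper": 1},
  {"rot": [0, 0, 0], "translation": [0.0022, 0.05, 0], "gripper": 1},
  {"rot": [0, 0, 0], "translation": [0, 0.05, 0], "gripper": 1},
  {"rot": [0, 0, 0], "translation": [0, 0.05, 0], "gripper": 1},
  {"rot": [0, 0, 0], "translation": [0, 0.051, 0], "gripper": 1},
  {"rot": [0, 0, 0], "translation": [0, 0, 0.05], "gripper": 1},
  {"rot": [0, 0, 0], "translation": [0, 0, 0.02], "gripper": 1},
  {"rot": [0, 0, 0], "translation": [0, 0, 0], "gripper": 1},
  {"rot": [0, 0, 0], "translation": [0, 0, 0], "gripper": 1},
])

```text
clock: 37.78
tool_pos: [502.2, -87.4, 150.0]
eef_rot: [0.276, -3.128, -0.001]
contact_force: [0.2, -0.4, -2.3]
opening: 0.177
finger_force: 25.0
```

```bash
python3 -c "
from h import *
x,y=fromslab(-32,-64); plan(x,y,91,SLAB[2]+np.pi/2)"
```

```text
j6 end 1.17 rotz deg 179.99 j6 -1.97 shift m [-0.0003 -0.0005  0.059 ] tilt 0.07 F [ 0.2 -0.4 -2.3] open 0.177 t 37.8
```

Request:
arm_command([
  {"rot": [0, 0, 0], "translation": [0, 0.0005, 0.025], "gripper": 1},
  {"rot": [0, 0, 0], "translation": [0, 0, 0.015], "gripper": 1},
  {"rot": [0, 0, 0], "translation": [0, 0, 0.01], "gripper": 1},
  {"rot": [0, 0, 0], "translation": [0, 0, 0.005], "gripper": 1},
  {"rot": [0, 0, 0], "translation": [0, 0, 0], "gripper": 1},
  {"rot": [0, 0, 0], "translation": [0, 0, 0], "gripper": 1},
])

```text
clock: 38.52
tool_pos: [502.9, -87.0, 96.1]
eef_rot: [-0.276, 3.128, -0.001]
contact_force: [-0.3, 0.9, -3.7]
opening: 0.178
finger_force: 25.0
```

```bash
python3 -c "
from h import *
x,y=fromslab(-32,-64); plan(x,y,91,SLAB[2]+np.pi/2)"
```

```text
j6 end 1.17 rotz deg 180.0 j6 -1.97 shift m [-0.0011 -0.0002  0.0051] tilt 0.06 F [-0.3  0.9 -3.7] open 0.178 t 38.5
```

Request:
arm_command([
  {"rot": [0, 0, 0], "translation": [0.0005, 0, 0.003], "gripper": 1},
  {"rot": [0, 0, 0], "translation": [0, 0, 0.0015], "gripper": 1},
  {"rot": [0, 0, 0], "translation": [0, 0, 0], "gripper": 1},
  {"rot": [0, 0, 0], "translation": [0, 0, 0], "gripper": 1},
  {"rot": [0, 0, 0], "translation": [0, 0, 0], "gripper": 0.6},
  {"rot": [0, 0, 0], "translation": [0, 0, 0], "gripper": 0.6},
  {"rot": [0, 0, 0], "translation": [0, 0, 0], "gripper": 0.6},
  {"rot": [0, 0, 0], "translation": [0, 0, 0], "gripper": 0.6},
  {"rot": [0, 0, 0], "translation": [0, 0, -0.01], "gripper": 0.6},
  {"rot": [0, 0, 0], "translation": [0, 0, -0.04], "gripper": 0.6},
])

```text
clock: 39.78
tool_pos: [499.7, -86.5, 139.5]
eef_rot: [0.276, -3.124, -0.003]
contact_force: [0.2, 0.6, 0.0]
opening: 0.4
finger_force: 0.0
```

Request:
arm_command([
  {"rot": [0, 0, 0], "translation": [0, 0, -0.05], "gripper": 0.6},
  {"rot": [0, 0, 0], "translation": [0, 0, -0.06], "gripper": 0.4},
  {"rot": [0, 0, 0], "translation": [0, 0, 0], "gripper": 0.4},
])

```text
clock: 40.15
tool_pos: [505.7, -87.8, 258.3]
eef_rot: [-0.275, 3.117, -0.006]
contact_force: [-0.2, 0.0, 0.1]
opening: 0.59
finger_force: 0.0
```

```bash
python3 - <<'E'
from h import *
cams=shot()
for d in find(cams,"case0","case"): pass
plan(463.5,-421.5,200,.45+np.pi/2)
E
```

```text
case0 0.88 [303. 224.] pose [468.6  25.4] yaw 0.189 iou [0.06 0.95] col [133. 133. 129.]
case0 0.83 [239. 289.] pose [313.2 157.9] yaw 3.006 iou [0.95 0.96] col [ 84. 142. 238.]
case0 0.82 [181. 207.] pose [529.6 309.2] yaw 0.011 iou [0.95 0.92] col [ 74. 140. 239.]
case0 0.57 [456. 225.] pose [ 463.  -421.7] yaw 0.443 iou [0.92 0.92] col [182. 182. 177.]
case0 0.55 [280. 223.] pose [482.7  37.8] yaw 0.173 iou [0.92 0.65] col [135. 135. 132.]
case0 0.54 [338. 218.] pose [ 487.3 -107.7] yaw 0.177 iou [0.33 0.83] col [133. 134. 130.]
case0 0.32 [171. 128.] pose [755.3 344. ] yaw 0.801 iou [0.82] col [134.  94.  45.]
j6 end 0.33 rotz deg 164.3 j6 -1.97 shift m [-0.1792  0.2853  0.0495] tilt 0.15 F [-0.3  0.3 -0.6] open 0.599 t 40.4
```

Request:
arm_command([
  {"rot": [0, 0, 10.27], "translation": [0, 0, 0], "gripper": 0.4},
  {"rot": [0, 0, 10.27], "translation": [0, 0, 0], "gripper": 0.4},
  {"rot": [0, 0, 10.27], "translation": [0, 0, 0], "gripper": 0.4},
  {"rot": [0, 0, 10.27], "translation": [0, 0, 0], "gripper": 0.4},
  {"rot": [0, 0, 10.27], "translation": [0, 0, 0], "gripper": 0.4},
  {"rot": [0, 0, 10.27], "translation": [0, 0, 0], "gripper": 0.4},
  {"rot": [0, 0, 10.27], "translation": [0, 0, 0], "gripper": 0.4},
  {"rot": [0, 0, 10.27], "translation": [0, 0, 0], "gripper": 0.4},
  {"rot": [0, 0, 10.27], "translation": [0, 0, 0], "gripper": 0.4},
  {"rot": [0, 0, 10.27], "translation": [0, 0, 0], "gripper": 0.4},
])

```text
clock: 41.6
tool_pos: [500.5, -86.6, 248.4]
eef_rot: [-2.275, -2.161, 0.004]
contact_force: [-0.3, 0.1, -0.3]
opening: 0.598
finger_force: 0.0
```

Request:
arm_command([
  {"rot": [0, 0, 10.27], "translation": [0, 0, 0], "gripper": 0.4},
  {"rot": [0, 0, 10.27], "translation": [0, 0, 0], "gripper": 0.4},
  {"rot": [0, 0, 10.27], "translation": [0, 0, 0], "gripper": 0.4},
  {"rot": [0, 0, 10.27], "translation": [0, 0, 0], "gripper": 0.4},
  {"rot": [0, 0, 10.27], "translation": [0, 0, 0], "gripper": 0.4},
  {"rot": [0, 0, 10.27], "translation": [0, 0, 0], "gripper": 0.4},
  {"rot": [0, 0, 0], "translation": [0, 0, 0], "gripper": 0.4},
])

```text
clock: 42.48
tool_pos: [500.8, -86.7, 248.8]
eef_rot: [-3.06, -0.703, 0.006]
contact_force: [-0.1, 0.5, 0.8]
opening: 0.601
finger_force: 0.0
```

```bash
python3 -c "
from h import *
plan(463.2,-421.6,150,.447+np.pi/2)"
```

```text
j6 end 0.34 rotz deg 0.27 j6 0.9 shift m [-0.1783  0.286   0.0987] tilt 0.23 F [-0.1  0.5  0.8] open 0.601 t 42.5
```

Request:
arm_command([
  {"rot": [0, 0, 0], "translation": [-0.0297, 0.0477, 0], "gripper": 0.4},
  {"rot": [0, 0, 0], "translation": [-0.0297, 0.0477, 0], "gripper": 0.4},
  {"rot": [0, 0, 0], "translation": [-0.0297, 0.0477, 0], "gripper": 0.4},
  {"rot": [0, 0, 0], "translation": [-0.0297, 0.0477, 0], "gripper": 0.4},
  {"rot": [0, 0, 0], "translation": [-0.0297, 0.0476, 0.02], "gripper": 0.4},
  {"rot": [0, 0, 0], "translation": [-0.0298, 0.0476, 0.04], "gripper": 0.4},
  {"rot": [0, 0, 0], "translation": [0, 0, 0.037], "gripper": 0.4},
  {"rot": [0, 0, 0], "translation": [0, 0, 0], "gripper": 0.4},
  {"rot": [0, 0, 0], "translation": [0, 0, 0], "gripper": 0.4},
])

```text
clock: 43.6
tool_pos: [466.5, -416.5, 158.1]
eef_rot: [-3.062, -0.703, 0.0]
contact_force: [-0.0, -0.1, -0.0]
opening: 0.599
finger_force: 0.0
```

```bash
python3 m2.py pics/p7.png; python3 -c "
from h import *
plan(463.2,-421.6,61,.447+np.pi/2)"
```

```text
case0 0.76 [446. 222.] pose [ 463.5 -420.1] yaw 0.448 iou [0.39 0.91] col [117. 117. 110.]
case0 0.69 [183. 209.] pose [529.1 309.5] yaw 3.142 iou [0.96 0.93] col [ 74. 140. 240.]
case0 0.59 [240. 290.] pose [313.2 157.4] yaw 3.008 iou [0.93 0.93] col [ 87. 159. 246.]
case0 0.57 [306. 220.] pose [493.2 -26.3] yaw 0.185 iou [0.95 0.52] col [216. 216. 211.]
scene 0.97 [208. 114.] [-102. -347.]
scene 0.93 [263. 176.] [-27. -64.]
scene 0.89 [362. 294.] [ 84. 331.]
scene 0.79 [374. 202.] [-148.  214.]
scene 0.78 [299. 202.] [-24.  64.]
scene 0.61 [277. 185.] [-30. -15.]
j6 end 0.35 rotz deg 0.23 j6 0.35 shift m [-0.0058  0.0021  0.0988] tilt 0.18 F [-0.5  0.1  0.4] open 0.597 t 43.9
```

View pics/p7.png

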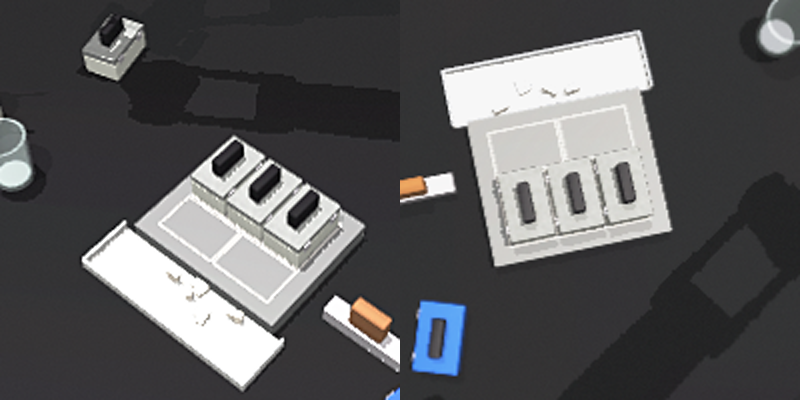

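Three cases fill the near row of outlines (scene crop at (228,160), (264,185), (303,210)), and D is under the gripper at (113,40). Now I grasp D.

Request:
arm_command([
  {"rot": [0, 0, 0.2], "translation": [-0.0055, 0.002, 0], "gripper": 0.4},
  {"rot": [0, 0, 0], "translation": [0, 0, 0.025], "gripper": 0.4},
  {"rot": [0, 0, 0], "translation": [0, 0, 0.025], "gripper": 0.4},
  {"rot": [0, 0, 0], "translation": [0, 0, 0], "gripper": 0.4},
  {"rot": [0, 0, 0], "translation": [0, 0, 0], "gripper": 0.4},
])

```text
clock: 44.48
tool_pos: [462.5, -421.5, 108.7]
eef_rot: [3.063, 0.695, 0.001]
contact_force: [0.7, -0.7, 0.6]
opening: 0.601
finger_force: 0.0
```

```bash
python3 -c "
from h import *
plan(463.2,-421.4,61,.447+np.pi/2)"
```

```text
j6 end 0.35 rotz deg -0.05 j6 0.35 shift m [0.0006 0.0002 0.0477] tilt 0.07 F [ 0.7 -0.7  0.6] open 0.601 t 44.5
```

Request:
arm_command([
  {"rot": [0, 0, 0], "translation": [0.0005, 0, 0.02], "gripper": 0.4},
  {"rot": [0, 0, 0], "translation": [0, 0, 0.018], "gripper": 0.4},
  {"rot": [0, 0, 0], "translation": [0, 0, 0.009], "gripper": 0.4},
  {"rot": [0, 0, 0], "translation": [0, 0, 0], "gripper": 0.4},
  {"rot": [0, 0, 0], "translation": [0, 0, 0], "gripper": 1},
  {"rot": [0, 0, 0], "translation": [0, 0, 0], "gripper": 1},
  {"rot": [0, 0, 0], "translation": [0, 0, 0], "gripper": 1},
  {"rot": [0, 0, 0], "translation": [0, 0, 0], "gripper": 1},
  {"rot": [0, 0, 0], "translation": [0, 0, 0], "gripper": 1},
  {"rot": [0, 0, 0], "translation": [0, 0, 0], "gripper": 1},
])

```text
clock: 45.72
tool_pos: [462.5, -420.6, 60.6]
eef_rot: [-3.063, -0.695, 0.0]
contact_force: [-0.7, 0.4, -0.3]
opening: 0.178
finger_force: 24.9
```

Request:
arm_command([
  {"rot": [0, 0, 0], "translation": [0, 0, 0], "gripper": 1},
  {"rot": [0, 0, 0], "translation": [0, 0, 0], "gripper": 1},
  {"rot": [0, 0, 0], "translation": [0, 0, -0.02], "gripper": 1},
  {"rot": [0, 0, 0], "translation": [0, 0, -0.04], "gripper": 1},
  {"rot": [0, 0, 0], "translation": [0, 0, -0.05], "gripper": 1},
  {"rot": [0, 0, 0], "translation": [0, 0, -0.055], "gripper": 1},
  {"rot": [0, 0, 0], "translation": [0, 0, 0], "gripper": 1},
  {"rot": [0, 0, 0], "translation": [0, 0, 0], "gripper": 1},
])

```text
clock: 46.72
tool_pos: [462.4, -420.6, 226.1]
eef_rot: [3.063, 0.695, 0.0]
contact_force: [-0.3, 0.1, -3.1]
opening: 0.18
finger_force: 24.9
```

```bash
python3 -c "
from h import *
x,y=fromslab(48,-48); plan(x,y,225,SLAB[2])"
```

```text
j6 end -0.31 rotz deg -74.51 j6 0.35 shift m [0.3375 0.1772 0.001 ] tilt 0.02 F [-0.3  0.1 -3.1] open 0.18 t 46.7
```

Request:
arm_command([
  {"rot": [0, 0, -10.644], "translation": [0, 0, 0], "gripper": 1},
  {"rot": [0, 0, -10.644], "translation": [0, 0, 0], "gripper": 1},
  {"rot": [0, 0, -10.644], "translation": [0, 0, 0], "gripper": 1},
  {"rot": [0, 0, -10.644], "translation": [0, 0, 0], "gripper": 1},
  {"rot": [0, 0, -10.644], "translation": [0, 0, 0], "gripper": 1},
  {"rot": [0, 0, -10.644], "translation": [0, 0, 0], "gripper": 1},
  {"rot": [0, 0, -10.644], "translation": [0, 0, 0], "gripper": 1},
  {"rot": [0, 0, 0], "translation": [0.04, 0.02, 0], "gripper": 1},
  {"rot": [0, 0, 0], "translation": [0.045, 0.025, 0], "gripper": 1},
  {"rot": [0, 0, 0], "translation": [0.045, 0.025, 0], "gripper": 1},
])

```text
clock: 47.98
tool_pos: [507.4, -278.4, 222.5]
eef_rot: [-2.015, -2.403, 0.001]
contact_force: [0.7, -0.3, -3.1]
opening: 0.178
finger_force: 24.9
```

Request:
arm_command([
  {"rot": [0, 0, 0], "translation": [0.045, 0.025, 0], "gripper": 1},
  {"rot": [0, 0, 0], "translation": [0.045, 0.025, 0], "gripper": 1},
  {"rot": [0, 0, 0], "translation": [0.045, 0.025, 0], "gripper": 1},
  {"rot": [0, 0, 0], "translation": [0.045, 0.02, 0], "gripper": 1},
  {"rot": [0, 0, 0], "translation": [0.0275, 0.014, 0], "gripper": 1},
  {"rot": [0, 0, 0], "translation": [0, 0, 0], "gripper": 1},
  {"rot": [0, 0, 0], "translation": [0, 0, 0], "gripper": 1},
])

```text
clock: 48.85
tool_pos: [578.6, -57.4, 223.7]
eef_rot: [-2.015, -2.406, 0.004]
contact_force: [-0.2, -1.0, -2.2]
opening: 0.181
finger_force: 24.9
```

```bash
python3 -c "
from h import *
x,y=fromslab(50,-48); plan(x,y,91,SLAB[2])"
```

```text
j6 end -0.32 rotz deg 0.02 j6 -0.32 shift m [0.0002 0.0017 0.1327] tilt 0.21 F [-0.2 -1.  -2.2] open 0.181 t 48.9
```

Request:
arm_command([
  {"rot": [0, 0, 0], "translation": [0, 0.0015, 0.04], "gripper": 1},
  {"rot": [0, 0, 0], "translation": [0, 0, 0.04], "gripper": 1},
  {"rot": [0, 0, 0], "translation": [0, 0, 0.02], "gripper": 1},
  {"rot": [0, 0, 0], "translation": [0, 0, 0.013], "gripper": 1},
  {"rot": [0, 0, 0], "translation": [0, 0, 0.007], "gripper": 1},
  {"rot": [0, 0, 0], "translation": [0, 0, 0], "gripper": 1},
  {"rot": [0, 0, 0], "translation": [0, 0, 0], "gripper": 1},
  {"rot": [0, 0, 0], "translation": [0, 0, 0], "gripper": 1},
])

```text
clock: 49.85
tool_pos: [582.1, -57.0, 106.8]
eef_rot: [2.017, 2.407, 0.002]
contact_force: [0.4, 0.5, -2.7]
opening: 0.181
finger_force: 24.9
```

```bash
python3 -c "
from h import *
x,y=fromslab(50,-48); plan(x,y,91,SLAB[2])"
```

```text
j6 end -0.32 rotz deg 0.0 j6 -0.32 shift m [ 0.0005 -0.0023  0.0158] tilt 0.11 F [ 0.4  0.5 -2.7] open 0.181 t 49.9
```

Request:
arm_command([
  {"rot": [0, 0, 0], "translation": [0, -0.0015, 0.008], "gripper": 1},
  {"rot": [0, 0, 0], "translation": [0, 0, 0.005], "gripper": 1},
  {"rot": [0, 0, 0], "translation": [0, 0, 0], "gripper": 1},
  {"rot": [0, 0, 0], "translation": [0, 0, 0], "gripper": 1},
  {"rot": [0, 0, 0], "translation": [0, 0, 0], "gripper": 1},
])

```text
clock: 50.48
tool_pos: [580.0, -57.2, 92.9]
eef_rot: [2.018, 2.408, 0.0]
contact_force: [0.2, -0.2, -2.6]
opening: 0.179
finger_force: 24.9
```

```bash
python3 -c "
from h import *
x,y=fromslab(50,-48); plan(x,y,91,SLAB[2])"
```

```text
j6 end -0.32 rotz deg -0.01 j6 -0.32 shift m [ 0.0003 -0.0002  0.0019] tilt 0.02 F [ 0.2 -0.2 -2.6] open 0.179 t 50.5
```

Request:
arm_command([
  {"rot": [0, 0, 0], "translation": [0, 0, 0.002], "gripper": 1},
  {"rot": [0, 0, 0], "translation": [0, 0, 0], "gripper": 1},
  {"rot": [0, 0, 0], "translation": [0, 0, 0], "gripper": 0.6},
  {"rot": [0, 0, 0], "translation": [0, 0, 0], "gripper": 0.6},
  {"rot": [0, 0, 0], "translation": [0, 0, 0], "gripper": 0.6},
  {"rot": [0, 0, 0], "translation": [0, 0, 0], "gripper": 0.6},
  {"rot": [0, 0, 0], "translation": [0, 0, -0.01], "gripper": 0.6},
  {"rot": [0, 0, 0], "translation": [0, 0, -0.04], "gripper": 0.6},
  {"rot": [0, 0, 0], "translation": [0, 0, -0.05], "gripper": 0.6},
  {"rot": [0, 0, 0], "translation": [0, 0, -0.05], "gripper": 0.6},
])

```text
clock: 51.72
tool_pos: [579.6, -57.1, 242.8]
eef_rot: [2.018, 2.408, 0.0]
contact_force: [-0.5, 0.2, -0.0]
opening: 0.398
finger_force: 0.0
```

Request:
arm_command([
  {"rot": [0, 0, 0], "translation": [0, 0, -0.02], "gripper": 0.6},
  {"rot": [0, 0, 0], "translation": [-0.05, -0.02, 0], "gripper": 0.6},
  {"rot": [0, 0, 0], "translation": [-0.05, -0.02, 0], "gripper": 0.6},
  {"rot": [0, 0, 0], "translation": [-0.05, -0.02, 0], "gripper": 0.6},
  {"rot": [0, 0, 0], "translation": [-0.05, -0.02, 0], "gripper": 0.6},
  {"rot": [0, 0, 0], "translation": [-0.05, -0.02, 0], "gripper": 0.6},
  {"rot": [0, 0, 0], "translation": [-0.05, -0.01, 0], "gripper": 0.6},
  {"rot": [0, 0, 0], "translation": [0, 0, 0], "gripper": 0.6},
])

```text
clock: 52.72
tool_pos: [522.7, -374.7, 258.9]
eef_rot: [-2.022, -2.402, 0.001]
contact_force: [-0.4, -1.3, -0.9]
opening: 0.399
finger_force: 0.0
```

```bash
cat > m3.py <<'E'
from h import *
cams=shot()
T,S=robot.cut_out("top","case0"),robot.cut_out("scene","case0")
tgt={"A":(-32,64,0),"C":(-32,0,0),"B":(-32,-64,0),"D":(48,-48,np.pi/2)}
im=cv2.resize(cams["top"]["color"][:,:,::-1],None,fx=4,fy=4,interpolation=2)
for k,(a,b,w) in tgt.items():
    xy=fromslab(a,b); obs=[]
    for n,L in(("top",T),("scene",S)):
        c=cams[n]; e=[d for d in L if np.hypot(*(ray(c,d["at"],65)[0][:2]-xy))<25]
        if e: obs.append((c,e[0]["pixels"])); p,i=fit([obs[-1]],"case",[*xy,SLAB[2]+w],30); print(k,n,"off",np.round(inslab(p)[0]-[a,b],1),"yaw",round(p[2]-SLAB[2]-w,3),i)
    for bx in MODEL["case"]:
        q=cv2.convexHull(proj(cams["top"],world([*xy,SLAB[2]+w],bx,30)).astype(np.float32))*4+2
        cv2.polylines(im,[q.astype(int)],1,(0,0,255),1)
seed(cams,"scraper",fromslab(25,215))
cv2.imwrite("pics/p8.png",im[520:1080,920:1480])
E
python3 m3.py
```

```text
A top off [ 1.6 -0.6] yaw 0.0 [0.96]
A scene off [ 1.6 -0.4] yaw -0.007 [0.93]
C top off [-1.1 -0.6] yaw -0.003 [0.96]
C scene off [1.3 0.1] yaw 0.027 [0.83]
B top off [-1. -1.] yaw -0.005 [0.91]
B scene off [-7.5 -6.6] yaw 0.157 [0.69]
D top off [ 2.5 -0.5] yaw -0.008 [0.94]
D scene off [3.7 1.2] yaw -0.016 [0.95]
scraper pose [509.2 195.2] yaw 1.749 [0.93 0.88]
```

View pics/p8.png

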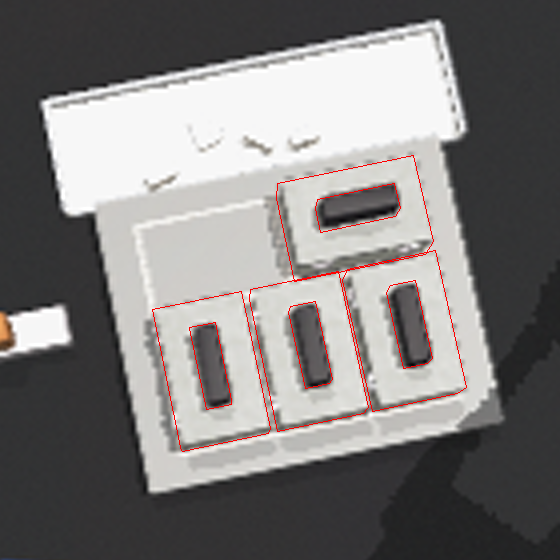

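All four cases match their target outlines in the overlay: offsets are under 4 mm and yaw within 0.03 rad. B's scene fit is the exception, but D partly hides it there, and its top-view fit is good. The chips are in the gutter, the scraper stands clear and the arm is away, so I'm handing in.

```bash
python3 -c "
from cell import robot
print(robot.finish_job())"
```

```text
the job is handed in; nothing more can be done
None
```

The job is handed in: all five chips were swept into the gutter, the scraper stands on the bench clear of the slab, and all four vial cases lie in their outlines within about 4 mm; the hand-in returned no verdict.

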